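# Build and start the spice sieve tower

### The arm

A 6-joint arm with a two-finger parallel gripper is mounted at the origin on a cart in front of the work surface, level with it; the furniture and walls round the work are solid. World frame = base frame: x ahead of the robot, y to its left, z up, the work surface at z = 0. Lengths are in m, angles in rad, forces in N, time in s.
With the tool pointing down it reaches from about 0.35 to 0.775 m from the base axis. Payload 7.3 kg.
Tool frame: the origin (TCP) lies midway between the tips of the shut fingers; the grasp point (between the pads) lies 19 mm behind it (manip.grasp_offset is the distance from the TCP to the grasp point, in m); z points along the fingers, y is the line along which they close (so a half turn about z gives the same grasp; the last joint's range is limited). The gripper opens to 92 mm and grips with 3 to 60 N. Pads are 19 mm wide; open, the fingers measure 130 mm over their backs; the gripper's body (75 mm by 190 mm) begins 47 mm behind the grasp point.
Start: joints at [-0.146, 0.342, 1.524, -0, 1.275, -0.146], TCP at [0.525, 0, 0.227] pointing down, gripper open.
Joint ranges: [-2.53, 2.53], [-0.77, 2.02], [0.04, 2.7], [-1, 4.14], [0.28, 2.66], [-3.11, 3.11]. Speed limits (rad/s): [2.57, 2.57, 3.14, 3.14, 3.14, 3.14].

### API

Orientations are given as a unit quaternion [w, x, y, z].
In Python, from rig import manip gives the robot as it stands.
- The arm moves only by the tool arm_command, never from a script. Its argument "rows" is a list that holds one entry, the list of rows, each a list of 5 numbers: the opening, from -1 (shut) to 1 (fully open), then the shift along the tool's x, y, z in cm, then the turn about the tool's z in rad. A call has 1 to 20 rows; each row shifts and turns the commanded pose from where the row before left it, along the tool's axes as they then stand; what a row does not reach is not made up. A row lasts 1/10 s, in which the tool goes at most 50 mm and 8.59 degrees, less where a joint would pass 70% of its speed; a pose out of reach is approached as far as the arm can. A call is refused whole if a number of a shift passes 5 or a number of a turn 0.15, either way. A call with a gripper value outside its range is refused whole. The fingers move at their own pace and stop on an object; "squeeze" is the grip in N (left out, the last holds). Time passes only in rows, so rows that do not move let the fingers close. It gives the time, the measured TCP pose, the force, the opening and the grip force at its end, in the units of the state.
- manip.sense(): the state, without advancing time (a new reading comes with each control period).
- manip.get_image(name): name is "scene" or "side" or "wrist"; returns a dict with "img" (384x512x3 uint8, blue, green, red), "fov_y" (degrees; the focal length in pixels is half the picture's height over the tangent of half this angle, whatever the lens; pixels are square), "cx", "cy" (the principal point, pixels), "dist_coeffs" ([k1, k2, p1, p2, k3] as OpenCV has them; the pictures are not rectified), "origin" and "orientation" of the camera in the world; the wrist camera has in their place "tool_from_camera" (4x4, takes a point from camera to tool coordinates, whose origin is the TCP and whose axes are the flange's). Camera axes: x right, y up, looking along -z (the intrinsics and any distortion apply to the point x, -y, -z); pixel columns grow to the right and rows downward; lengths in m; the calibration is good to about 2 mm. A picture is of the moment at which its call begins: read the wrist's pose just before it. There is no depth.
- manip.job_done(): hands the job in; it is judged then, once.
The state is a dict: "clock": time; "qpos": joint angles; "qvel": joint speeds; "joint_torque": joint torques, N m; "eef_pos": TCP position; "orientation": TCP orientation; "contact_force": force on the tool from outside, world axes, zero at the start; "wrist_torque": the same for the moment, N m; "grip_width": finger opening in m; "grasp_force": force on a finger pad.
Only numpy, scipy, OpenCV 4.12 (cv2) and the standard library are available. Lean on these libraries where they do the work, as an engineer would, in place of code of your own. Each camera call takes 0.05 s, during which the arm holds its last target. There are 200 camera calls.

### The job

Build the spice sieve tower on the shaker: lock on every sieve section that is there, finest at the bottom (blue, then yellow, then red), and last the cap, each one pushed fully down into the part below and turned clockwise as far as it goes, so that all the white stripes line up. Only when the tower is closed, turn the dial clockwise to the group of red dots that has as many dots as there are sieve sections in the tower. Keep the shot glass, the salt shaker and the tin where they are.

Things in the scene. Friction and masses are not known exactly. Their poses are not given: they have to be found in the camera images.
- shaker: fixed white housing with a steel deck, 115 (x) by 255 (y) by 45 mm tall, yaw up to 12 degrees; origin: centre of its underside. Dial at its -y end, bayonet socket at its +y end, 140 mm apart. All sockets (on shaker and sieves) are alike: 12 mm deep, bore 43.4 mm between two inward tabs; two entry gaps (orange dots) lie 80 degrees anticlockwise from above of the owner's +x and -x axes.
- shaker_rim (a point): centre of the top rim (57 mm up, 60 mm across) of the shaker's socket; axes as the shaker's. A part goes in with its lugs at the gaps (8 degrees and 1.5 mm of play), sinks 10 mm till its shoulder rests on the rim, then turns 80 degrees clockwise to a stop: its x axis is then parallel to that of the part below, either way round. Origins of seated parts lie 10 mm below this rim, then every 44 mm higher.
- dial (a joint): angle of the dial, rad, clockwise from above; range 0 to 3.2; stays where it is left (friction about 0.03 N m). 0: white pointer line towards the shaker's -x side (black tick). Groups of one, two and three red dots on the deck lie at 0.785, 1.571 and 2.356. It starts at 0 to 0.4.
- dial_grip (a point): on the dial's axis at the height to grip, 82 mm above the worktop: the dial is a black bar grip 42 mm long, 14 mm thick, from 57 to 89 mm above the worktop, on a 44 mm disc. The axes of this point turn with the dial: the bar lies along its x, the pointer towards its -x.
- sieve_fine: round sieve section, blue drum, fine mesh, 60 mm diameter, 54 mm tall, 70 g; origin: centre of its underside, z up; stands upright on the worktop, any yaw; may be absent. Spigot 40.4 mm across, z 0 to 10 mm, with two lugs 18 mm wide, 4 mm tall, out to 24.9 mm from the axis along +x and -x (white stripes); smooth drum z 10 to 54; socket in its top 12 mm.
- sieve_medium: round sieve section, yellow drum, medium mesh, 60 mm diameter, 54 mm tall, 70 g; origin: centre of its underside, z up; stands upright on the worktop, any yaw; may be absent. Spigot, lugs, drum, stripes and socket as on the blue one.
- sieve_coarse: round sieve section, red drum, coarse mesh, 60 mm diameter, 54 mm tall, 70 g; origin: centre of its underside, z up; stands upright on the worktop, any yaw; may be absent. Spigot, lugs, drum, stripes and socket as on the blue one.
- cap: white cap of the tower, 60 mm disc (z 10 to 20 mm) with a round black knob on top (32 mm diameter, z 20 to 62 mm), 60 g. Origin: centre of its underside, z up; spigot and two lugs along +x and -x as on the sieves (black marks on top, white stripes on its edge), no socket. Stands upright on its spigot on the worktop, any yaw.
- shot_glass: shot glass, 48 mm diameter, 61 mm tall, upright; origin: centre of its underside; to be left alone
- salt: glass salt shaker, 44 mm diameter, 90 mm tall, upright; origin: centre of its underside; to be left alone
- tin: small food tin, 57 mm diameter, 72 mm tall, upright; origin: centre of its underside; to be left alone
Things that resemble listed ones, but are neither listed nor needed, are in the scene too. Of the things that look like the sieve_medium, take the one that is farthest to the robot's left at the start.

How it is judged:
By the outcome, as a careful person would: the job done as asked, in the order asked, and still so for the second after the job is handed in, with the robot touching nothing.
Of sieve_fine, sieve_medium, sieve_coarse only 2 to 3 are there at a start; the rules pass over those that are not, and their reading is None.
At some moment in a run one of sieve_fine, sieve_medium, sieve_coarse, cap may be knocked a few centimetres aside while the robot is not near it.
Once in a run the grip may slacken for a moment while it holds something.
It also fails if it takes over 210 s, if anything falls off the work surface, if the arm or the gripper's body presses on something with over 40 N, if the wrist force passes 120 N, or if a joint passes its speed limit or range.

## Working session

There is one attempt and no reset: what is moved stays moved. The work goes in short steps, Python scripts to look and compute and a tool call to move; the robot and the scene stay as the last step left them, time stands still between calls to the robot, and variables do not carry over. Pictures are saved under pics/ and viewed, at most 14 in all, crops included, and the job is handed in when it is done.

Besides the shell and the picture viewer there is one more tool, called after ">>>" as name([rows], argument=value, ...), one row to a line, values as JSON. arm_command: Moves the arm, as the interface text tells. Its arguments: {"type":"object","properties":{"rows":{"type":"array"},"squeeze":{"type":"number"}},"required":["rows"]}

```bash
ls; mkdir -p pics; python3 - <<'E'
from rig import manip
import cv2,numpy as np
print(manip.sense(), manip.grasp_offset)
for n in("scene","side","wrist"):
    d=manip.get_image(n); cv2.imwrite(f"pics/{n}0.png",d["img"]); print(n,{k:v for k,v in d.items() if k!="img"})
a=cv2.imread("pics/scene0.png");b=cv2.imread("pics/side0.png")
E
```

```text
pics
{'clock': 0.0, 'qpos': array([-1.45992342e-01,  3.42722575e-01,  1.52501552e+00, -3.88154208e-05,
        1.27538634e+00, -1.45996825e-01]), 'qvel': array([-6.49370859e-04,  4.90982503e-04, -1.61871379e-03, -9.74170613e-04,
        1.74745003e-03,  6.42502278e-05]), 'joint_torque': array([ 7.61924657e-04, -4.31245601e+01, -2.44219762e+01,  7.17750052e-02,
        5.59406646e-02, -1.04314388e-04]), 'eef_pos': array([5.24595290e-01, 7.38486573e-05, 2.26045559e-01]), 'orientation': array([-6.03513378e-04,  7.07100983e-01,  7.07112164e-01, -4.71915391e-04]), 'contact_force': array([-0.04651437, -0.35290408, -0.06690725]), 'wrist_torque': array([-0.03280334, -0.01158003,  0.07515572]), 'grasp_force': 0.0, 'grip_width': 0.09168713694794682} 0.0188
scene {'fov_y': 53.59504282762963, 'cx': 254.00147157682284, 'cy': 188.70969531558038, 'dist_coeffs': array([-0.01511874,  0.        ,  0.        ,  0.        ,  0.        ]), 'origin': array([ 0.03465548, -0.56021814,  0.46422239]), 'orientation': array([ 0.80094696,  0.48980237, -0.18896404, -0.28787184])}
side {'fov_y': 44.502470682742974, 'cx': 259.0585790190276, 'cy': 195.96376044530052, 'dist_coeffs': array([-0.18227691,  0.        ,  0.        ,  0.        ,  0.        ]), 'origin': array([ 0.09881187, -0.67074328,  0.77211263]), 'orientation': array([ 0.87448428,  0.39598493, -0.12169109, -0.25231818])}
wrist {'fov_y': 64.64231925043484, 'cx': 257.9781030748971, 'cy': 191.91926983690982, 'dist_coeffs': array([0.02722016, 0.        , 0.        , 0.        , 0.        ]), 'tool_from_camera': array([[-8.57709721e-04,  9.52627339e-01,  3.04138812e-01,
         8.33412986e-02],
       [ 9.99999407e-01,  6.13035273e-04,  8.99967515e-04,
        -1.49758777e-04],
       [ 6.70885840e-04,  3.04139404e-01, -9.52627300e-01,
        -1.59261546e-01],
       [ 0.00000000e+00,  0.00000000e+00,  0.00000000e+00,
         1.00000000e+00]])}
```

View pics/scene0.png

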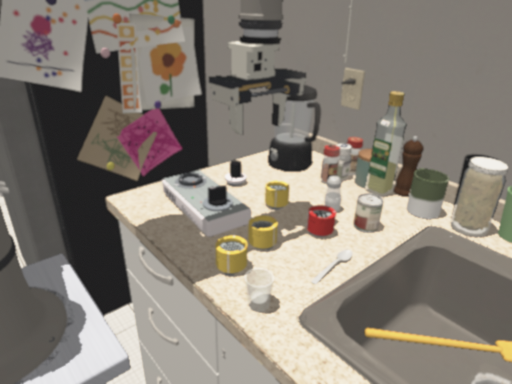

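View pics/side0.png

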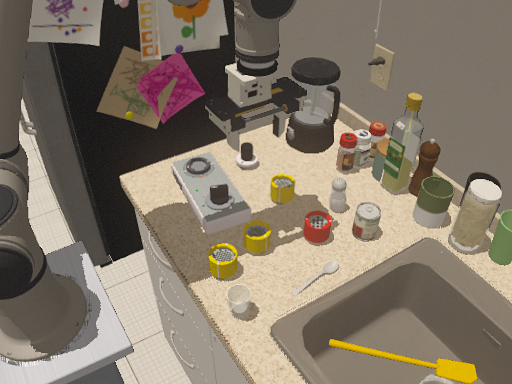

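View pics/wrist0.png

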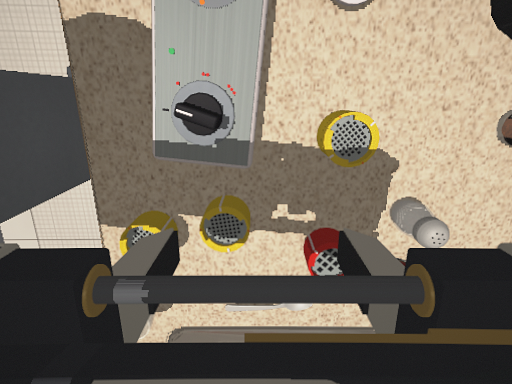

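The scene shows three yellow sieves (side px (283,188), (257,236), (223,261)), a red one (318,227), the cap with its black knob (247,155), and the shaker with its dial at (219,193) and socket at (198,165). No blue sieve is visible. Robot's left (+y) is up in the wrist picture, so the target yellow is at wrist (348,138), the same one as side (283,188).

```bash
cat > h.py <<'E'
import cv2,numpy as np
from scipy.spatial.transform import Rotation as R
from rig import manip
def rot(q): return R.from_quat([q[1],q[2],q[3],q[0]]).as_matrix()
class Cam:
    def __init__(s,name):
        st=manip.sense(); d=manip.get_image(name); s.img=d["img"]
        f=192/np.tan(np.radians(d["fov_y"]/2)); s.K=np.array([[f,0,d["cx"]],[0,f,d["cy"]],[0,0,1.]]); s.D=np.array(d["dist_coeffs"])
        if name=="wrist":
            T=np.array(d["tool_from_camera"]); Q=rot(st["orientation"]); s.R=Q@T[:3,:3]; s.o=st["eef_pos"]+Q@T[:3,3]
        else: s.R=rot(d["orientation"]); s.o=np.array(d["origin"])
    def at(s,uv,z):
        uv=np.array(uv,float).reshape(-1,1,2); n=cv2.undistortPoints(uv,s.K,s.D)[:,0]
        v=np.c_[n[:,0],-n[:,1],-np.ones(len(n))]@s.R.T
        return (s.o+v*((z-s.o[2])/v[:,2])[:,None])[:,:2]
    def px(s,p):
        c=(np.array(p,float).reshape(-1,3)-s.o)@s.R; c=c*[1,-1,-1]
        return cv2.projectPoints(c,np.zeros(3),np.zeros(3),s.K,s.D)[0][:,0]
def yaw():
    q=rot(manip.sense()["orientation"]); return np.arctan2(q[1,0],q[0,0]) # world angle of tool x
def mask(img,col):
    h=cv2.cvtColor(img,cv2.COLOR_BGR2HSV)
    if col=="y": return cv2.inRange(h,(22,120,60),(34,255,255))
    if col=="b": return cv2.inRange(h,(100,120,50),(130,255,255))
    if col=="r": return cv2.inRange(h,(0,150,60),(6,255,255))|cv2.inRange(h,(174,150,60),(180,255,255))
    if col=="o": return cv2.inRange(h,(7,150,150),(20,255,255))
def blobs(m,amin=100):
    n,l,s,c=cv2.connectedComponentsWithStats(m); return [(c[i],s[i]) for i in range(1,n) if s[i][4]>=amin]
E
python3 - <<'E'
from h import *
for n in("scene","side","wrist"):
    c=Cam(n)
    for k in "yrb":
        for ce,s in blobs(mask(c.img,k),120): print(n,k,ce.round(),s[2:],c.at(ce,.03).round(3))
    P={"scene":{"capknob":((235,163),.062),"glass":((260,275),.05),"salt":((333,180),.09),"tin":((370,198),.072),"dial":((216,187),.089),"sock":((190,180),.057)},
    "side":{"capknob":((247,147),.062),"glass":((239,293),.061),"salt":((340,182),.09),"tin":((368,208),.072),"dial":((218,187),.089),"sock":((199,164),.057)},"wrist":{"dial":((203,112),.06)}}[n]
    for k,(u,z) in P.items(): print(n,k,c.at(u,z).round(3))
    if n=="wrist": print(c.o,c.at([(155,3),(153,140),(249,148),(268,3)],.045))
E
```

```text
scene y [276. 195.] [ 22  25 355] [[0.622 0.034]]
scene y [261. 233.] [ 29  32 574] [[ 0.48  -0.072]]
scene y [225. 251.] [ 32  37 376] [[ 0.386 -0.075]]
scene y [237. 261.] [ 17  24 324] [[ 0.385 -0.113]]
scene y [448. 341.] [145  31 644] [[ 0.504 -0.451]]
scene r [321. 222.] [ 27  28 487] [[ 0.609 -0.121]]
scene capknob [[0.619 0.196]]
scene glass [[ 0.374 -0.188]]
scene salt [[ 0.696 -0.075]]
scene tin [[ 0.72  -0.163]]
scene dial [[0.463 0.063]]
scene sock [[0.471 0.187]]
side y [413. 101.] [ 16  18 198] [[1.252 0.176]]
side y [278. 185.] [ 25  28 233] [[0.627 0.052]]
side y [286. 194.] [ 14  17 200] [[0.625 0.014]]
side y [256. 238.] [ 28  33 541] [[ 0.485 -0.073]]
side y [222. 262.] [ 30  36 618] [[ 0.388 -0.095]]
side y [421. 363.] [ 148   45 1397] [[ 0.567 -0.49 ]]
side r [377. 130.] [ 17  14 137] [[1.019 0.109]]
side r [348. 140.] [ 17  15 190] [[0.908 0.112]]
side r [317. 229.] [ 28  32 500] [[ 0.615 -0.12 ]]
side capknob [[0.623 0.193]]
side glass [[ 0.365 -0.201]]
side salt [[ 0.713 -0.072]]
side tin [[ 0.724 -0.161]]
side dial [[0.465 0.061]]
side sock [[0.485 0.199]]
wrist y [346. 137.] [  62   57 1323] [[0.626 0.037]]
wrist y [226. 220.] [  50   57 1167] [[ 0.484 -0.067]]
wrist y [151. 221.] [ 41  23 573] [[ 0.388 -0.069]]
wrist y [124. 242.] [ 11  28 169] [[ 0.351 -0.099]]
wrist r [320. 244.] [ 35  48 793] [[ 0.604 -0.101]]
wrist dial [[0.467 0.066]]
[0.52480432 0.08337709 0.38569549] [[0.42427553 0.16757556]
 [0.40741223 0.03538684]
 [0.51421116 0.02654545]
 [0.53420984 0.16791807]]
```

>>> arm_command([
  [[1,3.5,1,0,0],[1,3.5,1,0,0],[1,3,0.5,0,0],[1,0,0,0,0],[1,0,0,0,0],[1,0,0,0,0]],
], squeeze=25)

```text
clock: 0.9
eef_pos: [0.5498, 0.0992, 0.2267]
orientation: [0.0, 0.707, 0.707, -0.0]
contact_force: [-0.6, -0.1, 0.2]
grip_width: 0.092
grasp_force: 0.0
```

```bash
python3 - <<'E'
from h import *
print(manip.sense()["eef_pos"],manip.sense()["qpos"])
c=Cam("wrist"); cv2.imwrite("pics/w1.png",c.img)
y=c.px([[.625,.032,.05],[.485,.205,.057],[.621,.195,.03]]).astype(int); print(y)
T=[]
for u,v in y:
    u=np.clip(u,50,462); v=np.clip(v,50,334); T.append(cv2.resize(c.img[v-50:v+50,u-50:u+50],(390,390),interpolation=cv2.INTER_CUBIC))
cv2.imwrite("pics/w1c.png",cv2.resize(np.hstack(T),(800,267)))
print([(k,ce.round(1),s[4],c.at(ce,.057)) for k in "orb" for ce,s in blobs(mask(c.img,k),6)])
E
```

```text
[0.54984105 0.09919798 0.22665532] [ 4.15722408e-02  4.04253601e-01  1.42946701e+00 -4.53389826e-04
  1.30814051e+00  4.22241937e-02]
[[320 226]
 [193  71]
 [323  82]]
[('o', array([198.1,  36. ]), np.int32(20), array([[0.49143111, 0.23644563]])), ('o', array([194.2,  42.2]), np.int32(6), array([[0.48723554, 0.23102786]])), ('o', array([183.6, 108.1]), np.int32(17), array([[0.47192714, 0.16922569]])), ('r', array([509.1, 231.7]), np.int32(96), array([[0.84157858, 0.02855876]])), ('r', array([304. , 313.8]), np.int32(673), array([[ 0.60887369, -0.08868629]])), ('r', array([361.7, 325.9]), np.int32(101), array([[ 0.6850448 , -0.10713332]]))]
```

View pics/w1.png

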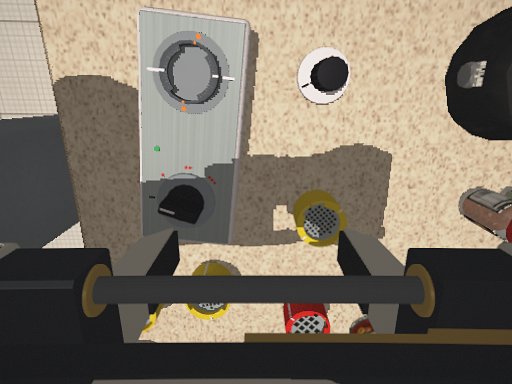

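View pics/w1c.png

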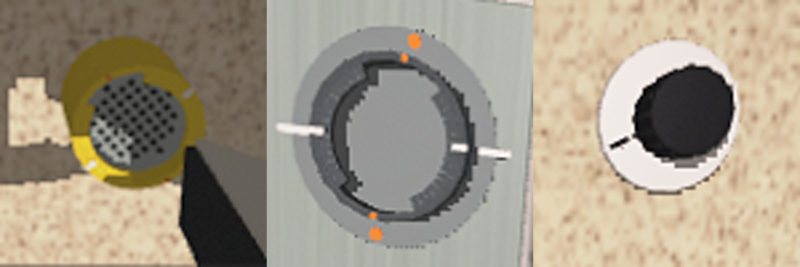

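Here the target yellow is at wrist (320,220), the socket at (193,72) with orange dots at (198,36) and (184,108), and the cap at (323,75) with a mark at (306,85). There is still no blue, so the tower is yellow, red, then cap. The candidates for the medium sieve were the yellows at side px (283,188), (257,236) and (223,261); the first is farthest left (y=+0.03). Next I hover over it for the close check.

>>> arm_command([
  [[1,-2.5,3,2.5,0],[1,-2,2.5,2.5,0],[1,-2,2.1,2.7,0],[1,0,0,1.5,0],[1,0,0,0.5,0],[1,0,0,0,0],[1,0,0,0,0]],
])

```text
clock: 1.65
eef_pos: [0.6263, 0.035, 0.131]
orientation: [0.001, 0.707, 0.707, 0.001]
contact_force: [0.6, -0.0, 0.2]
grip_width: 0.0917
grasp_force: 0.0
```

```bash
cat >> h.py <<'E'
def ell(c,m,z):
    "outer contour of mask -> ellipse fitted in world on plane z: centre, radius"
    k=max(cv2.findContours(m,cv2.RETR_EXTERNAL,cv2.CHAIN_APPROX_NONE)[0],key=cv2.contourArea)
    w=c.at(cv2.convexHull(k)[:,0],z); (x,y),r=cv2.minEnclosingCircle((w*1000).astype(np.float32)); return x/1000,y/1000,r/1000
E
python3 - <<'E'
from h import *
s=manip.sense(); print(s["eef_pos"],s["qpos"])
c=Cam("wrist"); cv2.imwrite("pics/w2.png",c.img)
print(c.px([s["eef_pos"]]))
print(ell(c,mask(c.img,"y"),.054))
cv2.imwrite("pics/w2c.png",cv2.resize(c.img[140:260,190:330],(700,600),interpolation=cv2.INTER_CUBIC))
E
```

```text
[0.62629144 0.03501    0.13104245] [-6.62680056e-02  6.08939200e-01  1.35685036e+00  2.00196781e-05
  1.17399214e+00 -6.62931022e-02]
[[258.53366324 245.01514779]]
(0.624147216796875, 0.04059466171264649, 0.03369878768920898)
```

View pics/w2c.png

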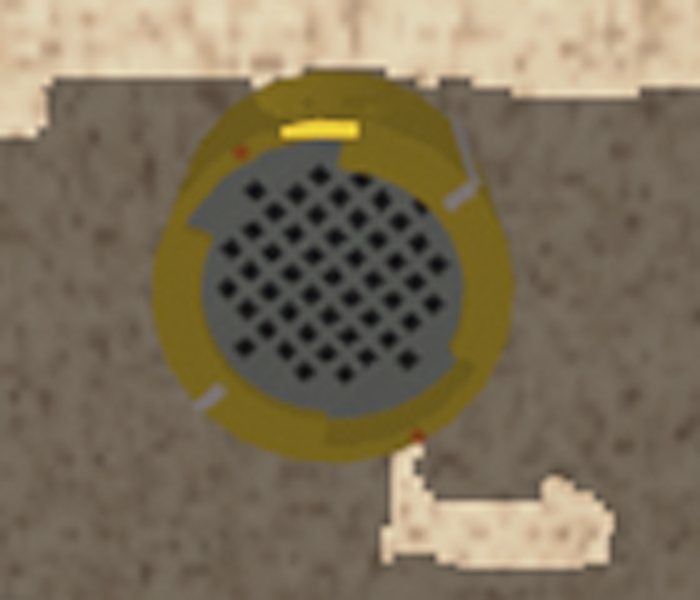

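```bash
python3 - <<'E'
from h import *
c=Cam("wrist")
w=c.at([(232,219.6),(282.4,179),(238.4,170.4),(273.6,227.4),(256.7,197)],.054); print(w)
for a,b in((0,1),(2,3)):
    d=w[b]-w[a]; print("mid",(w[a]+w[b])/2,"ang",np.degrees(np.arctan2(d[1],d[0])),np.hypot(*d))
print("yaw",np.degrees(yaw()))
E
```

```text
[[0.60435186 0.01853204]
 [0.64597072 0.05391398]
 [0.61059751 0.06107474]
 [0.63950713 0.01132041]
 [0.62519501 0.03859978]]
mid [0.62516129 0.03622301] ang 40.3692494680653 0.0546261035515241
mid [0.62505232 0.03619758] ang -59.841386795626086 0.05754353866261906
yaw 90.0282679160413
```

The close crop shows the yellow sieve with stripes at (232,220) and (282,179), its centre at (0.625,0.036) and yaw about 40°. I'll pinch along x, then along y, to centre it and calibrate the camera.

>>> arm_command([
  [[1,0.12,-0.11,3,0],[1,0,0,3,0],[1,0,0,3,0],[1,0,0,2,0],[1,0,0,0.5,0],[1,0,0,0,0],[-0.1,0,0,0,0],[-0.1,0,0,0,0],[-0.1,0,0,0,0],[-0.1,0,0,0,0],[-0.1,0,0,0,0],[-0.1,0,0,0,0]],
], squeeze=5)

```text
clock: 2.95
eef_pos: [0.6252, 0.0362, 0.0153]
orientation: [0.0, 0.707, 0.707, 0.0]
contact_force: [-1.4, -0.2, 3.7]
grip_width: 0.06
grasp_force: 5.0
```

>>> arm_command([
  [[0.9,0,0,0,0],[0.9,0,0,0,0],[0.9,0,0,0,-0.143],[0.9,0,0,0,-0.143],[0.9,0,0,0,-0.143],[0.9,0,0,0,-0.143],[0.9,0,0,0,-0.143],[0.9,0,0,0,-0.143],[0.9,0,0,0,-0.143],[0.9,0,0,0,-0.143],[0.9,0,0,0,-0.143],[0.9,0,0,0,-0.143],[0.9,0,0,0,-0.143],[-0.1,0,0,0,0],[-0.1,0,0,0,0],[-0.1,0,0,0,0],[-0.1,0,0,0,0],[-0.1,0,0,0,0],[-0.1,0,0,0,0]],
])

```text
clock: 4.85
eef_pos: [0.6249, 0.0363, 0.0147]
orientation: [0.0, -0.001, 1.0, -0.0]
contact_force: [-0.0, -0.2, -0.0]
grip_width: 0.0611
grasp_force: 5.0
```

>>> arm_command([
  [[0.9,0,0,0,0],[0.9,0,0,0,0],[0.9,0,0,0,0],[0.9,0,0,-2,0],[0.9,0,0,-3,0],[0.9,0,0,-3,0],[0.9,0,0,-3,0],[0.9,0,0,-0.5,0],[0.9,0,0,0,0],[0.9,0,0,0,0]],
])

```text
clock: 5.85
eef_pos: [0.6241, 0.0362, 0.1284]
orientation: [-0.001, -0.001, 1.0, 0.0]
contact_force: [-0.2, -0.3, -0.5]
grip_width: 0.0872
grasp_force: 0.0
```

```bash
python3 - <<'E'
from h import *
s=manip.sense(); print(s["eef_pos"],s["qpos"],np.degrees(yaw()))
c=Cam("wrist"); cv2.imwrite("pics/w3.png",c.img)
print([(k,ce.round(1),s[4],c.at(ce,.054)) for k in "oy" for ce,s in blobs(mask(c.img,k),3)])
cv2.imwrite("pics/w3c.png",cv2.resize(c.img[130:250,190:330],(700,600),interpolation=cv2.INTER_CUBIC))
E
```

```text
[0.62411646 0.03623207 0.12839261] [-6.45198283e-02  6.10092402e-01  1.36267663e+00 -1.14768310e-05
  1.17099946e+00 -1.63745458e+00] -179.877212515199
[('o', array([104.2,  49.8]), np.int32(19), array([[ 0.51189557, -0.07047938]])), ('o', array([ 37.5, 164.6]), np.int32(11), array([[ 0.59356704, -0.13420489]])), ('o', array([ 95.3, 216.7]), np.int32(10), array([[ 0.63707627, -0.09705683]])), ('o', array([ 95.6, 277.2]), np.int32(5), array([[ 0.69417051, -0.1055924 ]])), ('o', array([ 93.7, 283.1]), np.int32(9), array([[ 0.70013297, -0.1081748 ]])), ('o', array([ 93.4, 308.3]), np.int32(23), array([[ 0.72640315, -0.11240574]])), ('y', array([73.3, 25.1]), np.int32(724), array([[ 0.49698941, -0.08867776]])), ('y', array([139.7,  32.2]), np.int32(1975), array([[ 0.50070038, -0.04454067]])), ('y', array([156.6,   2.8]), np.int32(34), array([[ 0.4831274 , -0.03108335]])), ('y', array([257.2, 194. ]), np.int32(2076), array([[0.617311  , 0.03613909]]))]
```

View pics/w3c.png

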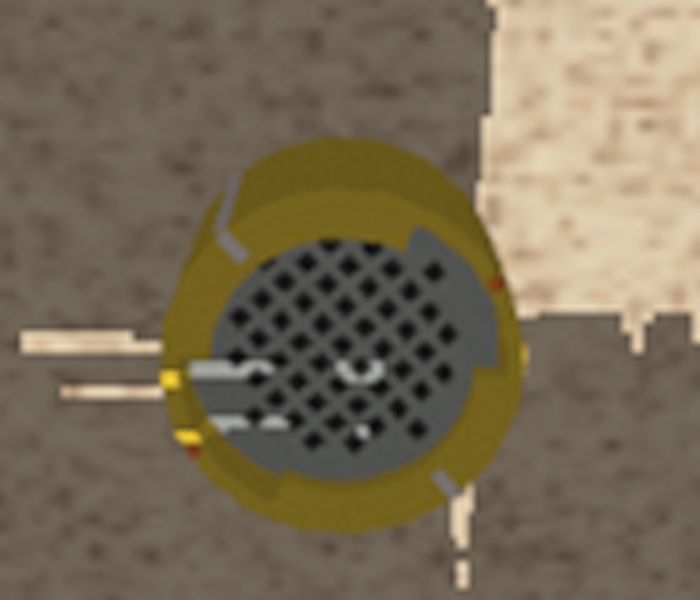

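```bash
python3 - <<'E'
from h import *
c=Cam("wrist")
w=c.at([(236.4,179.4),(279.4,226.8),(289.4,186.8),(228.8,220)],.054)
for a,b in((0,1),(2,3)):
    d=w[b]-w[a]; print("mid",(w[a]+w[b])/2,"ang",np.degrees(np.arctan2(d[1],d[0])),np.hypot(*d))
E
```

```text
mid [0.62525245 0.03719512] ang 40.615872591806195 0.05400135947002401
mid [0.62525479 0.03731232] ang -59.7398612000826 0.057196755851641246
```

>>> arm_command([
  [[0.9,-0.1,0,3,0],[0.9,0,0,3,0],[0.9,0,0,3,0],[0.9,0,0,2,0],[0.9,0,0,0.3,0],[0.9,0,0,0,0],[-0.2,0,0,0,0],[-0.2,0,0,0,0],[-0.2,0,0,0,0],[-0.2,0,0,0,0],[-0.2,0,0,0,0],[-0.2,0,0,0,0]],
], squeeze=25)

```text
clock: 7.15
eef_pos: [0.6264, 0.0363, 0.0176]
orientation: [0.001, -0.001, 1.0, -0.0]
contact_force: [-0.9, 0.7, 5.6]
grip_width: 0.0605
grasp_force: 25.0
```

>>> arm_command([
  [[-0.2,0,0,-2,0],[-0.2,0,0,-4,0],[-0.2,0,0,-4,0],[-0.2,0,0,-3.5,0],[-0.2,1.2,3,0,0],[-0.2,1.2,3.6,0,0],[-0.2,1.2,3.7,0,0],[-0.2,1.2,3.7,0,0],[-0.2,1.2,3.7,0,0],[-0.2,1.1,3.5,0,0],[-0.2,0,0,0,-0.144],[-0.2,0,0,0,-0.144],[-0.2,0,0,0,-0.144],[-0.2,0,0,0,-0.144],[-0.2,0,0,0,0],[-0.2,0,0,0,0]],
])

```text
clock: 8.75
eef_pos: [0.5543, 0.248, 0.1514]
orientation: [-0.0, -0.283, 0.959, -0.0]
contact_force: [0.8, -1.1, -0.5]
grip_width: 0.0605
grasp_force: 25.0
```

```bash
python3 - <<'E'
from h import *
s=manip.sense(); print(s["eef_pos"],s["qpos"],np.degrees(yaw()))
c=Cam("wrist"); cv2.imwrite("pics/w4.png",c.img)
u,v=c.px([[.484,.203,.057]])[0].astype(int);print(u,v)
print([(ce.round(1),s[4],c.at(ce,.057)) for k in "o" for ce,s in blobs(mask(c.img,k),3)])
u0,v0=u-60,max(v-60,0)
a=cv2.resize(c.img[v0:v0+120,u0:u0+120],(480,480),interpolation=cv2.INTER_CUBIC); b=np.zeros((480,320,3),np.uint8); b[:240]=cv2.resize(c.img,(320,240)); print(u0,v0)
cv2.imwrite("pics/w4c.png",np.hstack([a,b]))
E
```

```text
[0.55427949 0.24797379 0.15139401] [ 2.94547736e-01  5.55665305e-01  1.39358897e+00 -5.69419353e-05
  1.19291778e+00 -1.85049473e+00] -147.09691345595118
257 93
[(array([232.8,  52.5]), np.int32(4), array([[0.46929641, 0.17096526]])), (array([284., 117.]), np.int32(9), array([[0.48737815, 0.23066698]])), (array([288.8, 123.4]), np.int32(21), array([[0.48944664, 0.23679558]])), (array([143.3, 281.3]), np.int32(3), array([[0.68792601, 0.20389435]])), (array([142., 306.]), np.int32(8), array([[0.71379328, 0.21545494]]))]
197 33
```

View pics/w4c.png

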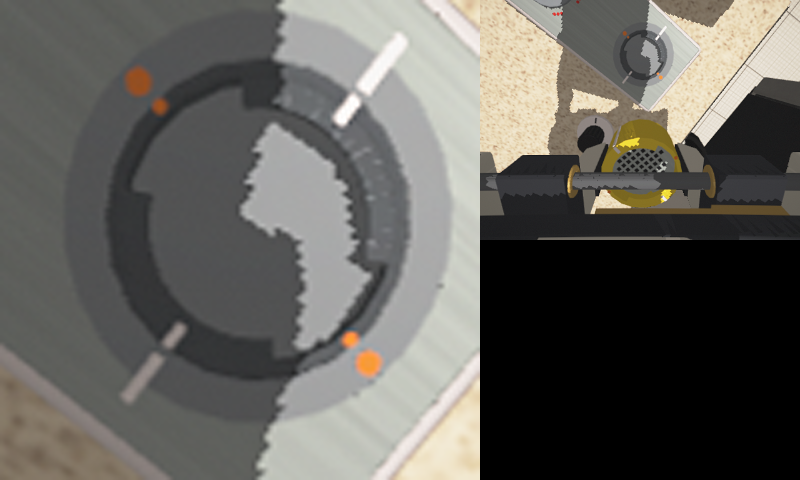

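The picture shows the socket at wrist px (261,88), with its gap dots at (237,60) and (284,118) and the stripes at right angles to them. The yellow sieve is held between the fingers.

```bash
python3 - <<'E'
from h import *
c=Cam("wrist")
f=lambda p:(197+p[0]/4,33+p[1]/4)
def pr(n,a,b,z):
    w=c.at([f(a),f(b)],z); d=w[1]-w[0]; print(n,w.mean(0).round(4),np.degrees(np.arctan2(d[1],d[0])).round(1),np.hypot(*d).round(4))
pr("sdots",(160,107),(350,340),.057); pr("bdots",(138,82),(369,363),.046); pr("stripes in",(347,110),(173,335),.057); pr("stripes out",(385,62),(138,385),.046)
print("ring",c.at([f((258.5,220))],.057),"flange",c.at([f((258,216))],.046))
E
```

```text
sdots [0.4799 0.2038] 73.9 0.0574
bdots [0.4798 0.2039] 74.1 0.0725
stripes in [0.4797 0.2037] -6.4 0.054
stripes out [0.4804 0.204 ] -6.1 0.0806
ring [[0.47874073 0.20325421]] flange [[0.47787998 0.20272002]]
```

>>> arm_command([
  [[-0.2,3,0.1,0,0],[-0.2,3,0.1,0,0],[-0.2,2.63,0.08,0,0],[-0.2,0,0,2.5,0],[-0.2,0,0,2.5,0],[-0.2,0,0,2,0],[-0.2,0,0,0.3,0],[-0.2,0,0,0,0],[-0.2,0,0,0,0]],
])

```text
clock: 9.75
eef_pos: [0.4814, 0.2034, 0.0797]
orientation: [0.001, -0.285, 0.959, -0.0]
contact_force: [0.0, 0.0, -0.2]
grip_width: 0.0605
grasp_force: 25.0
```

>>> arm_command([
  [[-0.2,0,0,0.2,0],[-0.2,0,0,0.2,0],[-0.2,0,0,0.2,0],[-0.2,0,0,0.2,0],[-0.2,0,0,0,0]],
])

```text
clock: 10.25
eef_pos: [0.4805, 0.2032, 0.0704]
orientation: [-0.0, -0.285, 0.959, -0.0]
contact_force: [0.2, 0.3, -0.5]
grip_width: 0.0603
grasp_force: 25.0
```

>>> arm_command([
  [[-0.2,0,0,0.2,0],[-0.2,0,0,0.2,0],[-0.2,0,0,0.2,0],[-0.2,0,0,0.1,0],[-0.2,0,0,0,0]],
])

```text
clock: 10.75
eef_pos: [0.4806, 0.2032, 0.0645]
orientation: [0.0, -0.285, 0.958, -0.0]
contact_force: [-2.6, -0.3, 8.1]
grip_width: 0.0605
grasp_force: 25.0
```

>>> arm_command([
  [[-0.2,0,0,0.05,0.1],[-0.2,0,0,0,0.14],[-0.2,0,0,0,0.14],[-0.2,0,0,0,0.14],[-0.2,0,0,0,0.14],[-0.2,0,0,0,0.14],[-0.2,0,0,0,0.14],[-0.2,0,0,0,0.14],[-0.2,0,0,0,0.14],[-0.2,0,0,0,0.14],[-0.2,0,0,0,0.06],[-0.2,0,0,0,0.04],[-0.2,0,0,0,0]],
])

```text
clock: 12.05
eef_pos: [0.482, 0.2036, 0.0645]
orientation: [0.001, 0.427, 0.904, 0.001]
contact_force: [0.2, 0.8, 7.5]
grip_width: 0.0604
grasp_force: 25.0
```

```bash
python3 - <<'E'
from h import *
s=manip.sense(); print(s["eef_pos"],np.degrees(yaw()),s["contact_force"],s["wrist_torque"],s["qpos"][5])
E
```

```text
[0.48202331 0.20358257 0.06454463] 129.38993808865789 [0.23429315 0.80109125 7.49254013] [ 0.01527281 -0.02604865 -0.24925329] -0.4345132569220287
```

>>> arm_command([
  [[0.9,0,0,0,0],[0.9,0,0,0,0],[0.9,0,0,0,0],[0.9,0,0,-2,0],[0.9,0,0,-3,0],[0.9,0,0,-3,0],[0.9,0,0,-3,0],[0.9,0,0,0,0],[0.9,0,0,0,0]],
])

```text
clock: 12.95
eef_pos: [0.4806, 0.2033, 0.1733]
orientation: [0.0, 0.427, 0.904, 0.0]
contact_force: [-0.2, -0.2, -0.4]
grip_width: 0.0869
grasp_force: 0.0
```

```bash
python3 - <<'E'
from h import *
s=manip.sense(); print(s["eef_pos"],np.degrees(yaw()))
c=Cam("wrist"); cv2.imwrite("pics/w5.png",c.img)
u,v=c.px([[.4803,.2034,.08]])[0].astype(int)
u0,v0=u-60,v-60; print(u0,v0)
a=cv2.resize(c.img[v0:v0+120,u0:u0+120],(600,600),interpolation=cv2.INTER_CUBIC); cv2.imwrite("pics/w5c.png",a)
c=Cam("side"); print([(ce.round(),c.at(ce,.03).round(3)) for ce,s in blobs(mask(c.img,"r"),300)])
E
```

```text
[0.48063813 0.20325011 0.17332442] 129.48070568878774
197 134
[(array([317., 229.]), array([[ 0.615, -0.12 ]]))]
```

View pics/w5c.png

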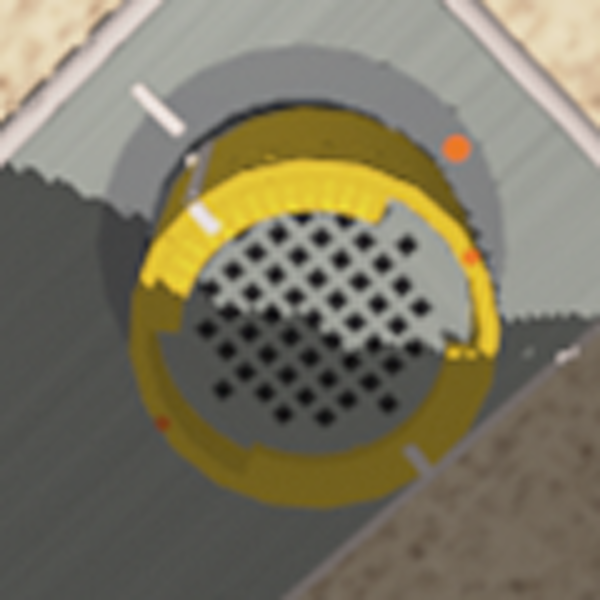

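```bash
python3 - <<'E'
from h import *
c=Cam("wrist"); f=lambda p:(197+p[0]/5,134+p[1]/5)
for a,b,z in(((205,218),(417,462),.101),((471,257),(161,424),.101)):
    w=c.at([f(a),f(b)],z); d=w[1]-w[0]; print(w.mean(0).round(4),np.degrees(np.arctan2(d[1],d[0])).round(1),np.hypot(*d).round(4))
E
```

```text
[0.4803 0.2046] -11.2 0.0539
[0.4801 0.2047] -110.8 0.0574
```

```bash
python3 - <<'E'
from h import *
c=Cam("wrist"); f=lambda p:(197+p[0]/5,134+p[1]/5)
ce=np.array([.4802,.2040])
for a,z in(((137,88),.046),((182,132),.046),((194,160),.057),((457,148),.046),((205,218),.101),((417,462),.101),((200,190),.085)):
    d=c.at([f(a)],z)[0]-ce; print(a,np.degrees(np.arctan2(d[1],d[0])).round(1),np.hypot(*d).round(4))
E
```

```text
(137, 88) 175.2 0.0459
(182, 132) 175.7 0.0341
(194, 160) 175.8 0.0298
(457, 148) 75.7 0.0347
(205, 218) 167.5 0.027
(417, 462) -9.8 0.0269
(200, 190) 169.7 0.0286
```

>>> arm_command([
  [[0.9,0,0,3,0],[0.9,0,0,3,0],[0.9,0,0,3,0],[0.9,0,0,1.7,0],[0.9,0,0,0,0],[-0.2,0,0,0,0],[-0.2,0,0,0,0],[-0.2,0,0,0,0],[-0.2,0,0,0,0],[-0.2,0,0,0,0]],
])

```text
clock: 14.15
eef_pos: [0.4818, 0.2037, 0.0673]
orientation: [0.001, 0.427, 0.904, 0.001]
contact_force: [1.2, 3.3, 2.6]
grip_width: 0.0603
grasp_force: 25.0
```

```bash
cat > st.py <<'E'
from h import *
s=manip.sense(); print(s["eef_pos"].round(4),np.degrees(yaw()).round(2),s["contact_force"].round(1),s["wrist_torque"].round(3),s["grip_width"].round(4),s["clock"])
E
python3 st.py
```

```text
Traceback (most recent call last):
  File "st.py", line 2, in <module>
    s=manip.sense(); print(s["eef_pos"].round(4),np.degrees(yaw()).round(2),s["contact_force"].round(1),s["wrist_torque"].round(3),s["grip_width"].round(4),s["clock"])
                                                                                                                                   ^^^^^^^^^^^^^^^^^^^^^
AttributeError: 'float' object has no attribute 'round'
```

>>> arm_command([
  [[-0.2,0,0,0.05,0.03],[-0.2,0,0,0,0.03],[-0.2,0,0,0,0]],
])

```text
clock: 14.45
eef_pos: [0.4817, 0.2041, 0.0672]
orientation: [0.001, 0.453, 0.891, 0.001]
contact_force: [0.3, 4.6, 7.2]
grip_width: 0.0605
grasp_force: 25.0
```

```bash
python3 st.py
```

```text
Traceback (most recent call last):
  File "st.py", line 2, in <module>
    s=manip.sense(); print(s["eef_pos"].round(4),np.degrees(yaw()).round(2),s["contact_force"].round(1),s["wrist_torque"].round(3),s["grip_width"].round(4),s["clock"])
                                                                                                                                   ^^^^^^^^^^^^^^^^^^^^^
AttributeError: 'float' object has no attribute 'round'
```

```bash
sed -i 's/s\["grip_width"\].round(4)/s["grip_width"]/' st.py; python3 st.py
```

```text
[0.4817 0.2041 0.0672] 126.07 [0.3 4.6 7.2] [ 0.647 -0.033  0.529] 0.06048809331754787 14.45
```

>>> arm_command([
  [[-0.2,0,0,0,0.04],[-0.2,0,0,0,0.04],[-0.2,0,0,0,0]],
])

```text
clock: 14.75
eef_pos: [0.4812, 0.2035, 0.0671]
orientation: [0.001, 0.489, 0.872, 0.001]
contact_force: [-1.5, -0.3, 8.8]
grip_width: 0.0602
grasp_force: 25.0
```

```bash
python3 st.py
```

```text
[0.4812 0.2035 0.0671] 121.4 [-1.5 -0.3  8.8] [ 0.005  0.314 -0.19 ] 0.060202965113206 14.75
```

```bash
cat >> h.py <<'E'
def ring(c,ctr,z,rs=(.0255,.027,.0285)):
    "saturation and hue along ring; returns angles (deg) of low-sat runs and of orange dots"
    a=np.radians(np.arange(0,360,1.)); S=[];H=[]
    hsv=cv2.cvtColor(c.img,cv2.COLOR_BGR2HSV)
    for r in rs:
        p=c.px(np.c_[ctr[0]+r*np.cos(a),ctr[1]+r*np.sin(a),np.full(360,z)]).astype(np.float32)
        q=cv2.remap(hsv,p[:,0].copy(),p[:,1].copy(),cv2.INTER_NEAREST)[:,0]; S.append(q[:,1]);H.append(q[:,0])
    S=np.median(S,0);H=np.array(H)
    def runs(m):
        o=[];st=None
        for i in range(361):
            on=i<360 and m[i]
            if on and st is None: st=i
            if not on and st is not None: o.append((st,i-1)); st=None
        return o
    return runs(S<90),H.min(0),runs
E
python3 - <<'E'
from h import *
c=Cam("wrist"); cv2.imwrite("pics/w6.png",c.img)
s=manip.sense()["eef_pos"]
r,H,runs=ring(c,s[:2],.101); print(r, runs(H<19))
# check on stored geometry: projected TCP-centred ring pixel extents
print(c.px([[s[0],s[1],.101]]))
E
```

```text
[(2, 35), (60, 94), (158, 162), (208, 240), (340, 344)] [(0, 3), (7, 7), (12, 13), (19, 19), (23, 24), (30, 30), (32, 32), (60, 64), (69, 69), (85, 85), (158, 162), (210, 213), (216, 216), (218, 219), (224, 224), (228, 231), (233, 233), (235, 235), (238, 243), (340, 344)]
[[257.92013408 278.68680193]]
```

>>> arm_command([
  [[0.9,0,0,0,0],[0.9,0,0,0,0],[0.9,0,0,0,0],[0.9,0,0,-3,0],[0.9,0,0,-3,0],[0.9,0,0,-3,0],[0.9,0,0,-1.5,0],[0.9,0,0,0,0],[0.9,0,0,0,0]],
])

```text
clock: 15.7
eef_pos: [0.4802, 0.2031, 0.17]
orientation: [-0.0, 0.489, 0.872, -0.0]
contact_force: [0.4, -1.2, -0.7]
grip_width: 0.0873
grasp_force: 0.0
```

```bash
python3 st.py; python3 - <<'E'
from h import *
c=Cam("wrist"); cv2.imwrite("pics/w7.png",c.img)
for z in(.097,.101,.105,.111):
    m=mask(c.img,"y")
    r,H,runs=ring(c,(.4803,.2036),z); print(z,r, runs(H<19))
u,v=c.px([[.4803,.2034,.08]])[0].astype(int)
u0,v0=u-60,v-60; print(u0,v0)
a=cv2.resize(c.img[v0:v0+120,u0:u0+120],(600,600),interpolation=cv2.INTER_CUBIC); cv2.imwrite("pics/w7c.png",a)
E
```

```text
[0.4802 0.2031 0.17  ] 121.46 [ 0.4 -1.2 -0.7] [-0.017 -0.02  -0.02 ] 0.0872875930979604 15.7
0.097 [(49, 53), (55, 57), (59, 61), (63, 63), (66, 67), (69, 69), (72, 72), (79, 79), (84, 84), (90, 91), (159, 164), (338, 342)] [(58, 61), (160, 163), (240, 244), (338, 342)]
0.101 [(52, 94), (157, 162), (340, 344)] [(61, 62), (157, 159), (161, 161), (237, 242), (340, 344)]
0.105 [(55, 95), (155, 160), (258, 258), (275, 276), (279, 280), (284, 285), (293, 303), (307, 310), (316, 319), (341, 347)] [(64, 64), (156, 159), (235, 239), (342, 347)]
0.111 [(0, 7), (9, 11), (14, 15), (19, 19), (58, 97), (154, 156), (223, 224), (228, 359)] [(0, 5), (7, 7), (10, 10), (153, 156), (230, 235), (338, 338), (340, 359)]
198 135
```

View pics/w7c.png

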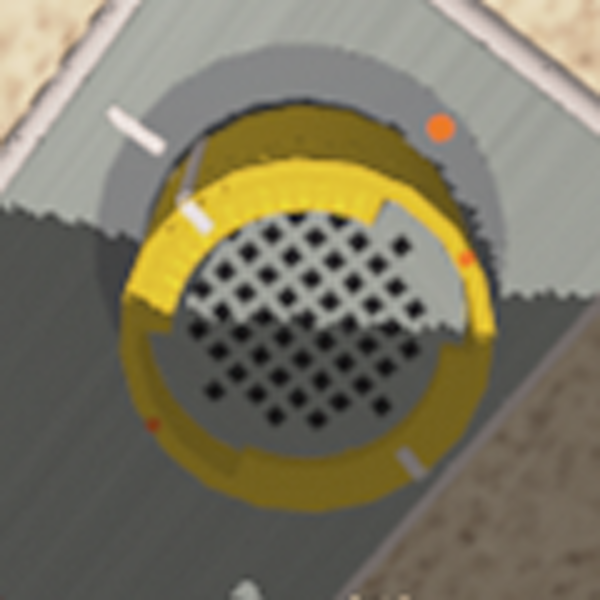

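The sieve sits low and centred, but its stripes (crop (195,215), (412,462)) are about 13° past the housing stripe (crop (135,130)). I'll turn it back with a light grip and feel for the stop.

>>> arm_command([
  [[0.9,0,0,3,0],[0.9,0,0,3,0],[0.9,0,0,3,0],[0.9,0,0,1.2,0],[0.9,0,0,0,0],[-0.2,0,0,0,0],[-0.2,0,0,0,0],[-0.2,0,0,0,0],[-0.2,0,0,0,0],[-0.2,0,0,0,0],[-0.2,0,0,0,-0.1],[-0.2,0,0,0,-0.1],[-0.2,0,0,0,-0.1],[-0.2,0,0,0,-0.1],[-0.2,0,0,0,0]],
], squeeze=10)

```text
clock: 17.25
eef_pos: [0.4818, 0.2035, 0.0692]
orientation: [0.001, 0.306, 0.952, 0.001]
contact_force: [3.4, 0.6, 1.0]
grip_width: 0.0608
grasp_force: 10.0
```

```bash
cat > yw.py <<'E'
import sys
from h import *
exec(open("st.py").read().split("\n",1)[1])
z=float(sys.argv[1]); c=Cam("wrist"); p=s["eef_pos"][:2]
if len(sys.argv)>3: p=(float(sys.argv[2]),float(sys.argv[3]))
r,H,runs=ring(c,p,z); print("stripes",r)
E
python3 yw.py .101
```

```text
[0.4818 0.2035 0.0692] 144.38 [3.4 0.6 1. ] [ 0.188 -0.537 -0.193] 0.06081911846183926 17.25
stripes [(21, 55), (79, 99), (160, 165), (234, 268), (344, 348)]
```

>>> arm_command([
  [[-0.2,0,0,0,0.05],[-0.2,0,0,0,0.05],[-0.2,0,0,0,0.05],[-0.2,0,0,0,0],[-0.2,0,0,0,0]],
])

```text
clock: 17.8
eef_pos: [0.4808, 0.2023, 0.0693]
orientation: [0.001, 0.377, 0.926, -0.001]
contact_force: [1.0, -6.0, 4.9]
grip_width: 0.0608
grasp_force: 10.0
```

```bash
python3 yw.py .101
```

```text
[0.4808 0.2023 0.0693] 135.67 [ 1.  -6.   4.9] [-0.869 -0.086  0.024] 0.060826575512929394 17.8
stripes [(12, 46), (71, 91), (153, 157), (225, 259), (335, 340)]
```

>>> arm_command([
  [[0.9,0,0,0,0],[0.9,0,0,0,0],[0.9,0,0,0,0],[0.9,0,0,-3,0],[0.9,0,0,-3,0],[0.9,0,0,-3,0],[0.9,0,0,-3,0],[0.9,0,0,0,0],[0.9,0,0,0,0]],
])

```text
clock: 18.75
eef_pos: [0.4805, 0.2034, 0.1889]
orientation: [0.0, 0.376, 0.926, 0.0]
contact_force: [0.2, -0.9, -0.7]
grip_width: 0.0872
grasp_force: 0.0
```

```bash
python3 yw.py .101 .4805 .2035; python3 - <<'E'
from h import *
T=[]
for n,w,p in(("scene",64,(.48,.2,.08)),("side",64,(.48,.2,.08)),("wrist",130,(.48,.2035,.085))):
    c=Cam(n); u,v=c.px([p])[0].astype(int); h=w//2; u0,v0=u-h,max(0,v-h); print(n,u0,v0)
    cv2.imwrite(f"pics/{n}8.png",c.img); T.append(cv2.resize(c.img[v0:v0+w,u0:u0+w],(400,400),interpolation=cv2.INTER_CUBIC))
    if n=="wrist":
        u0,v0=u-25,v-65
        T.append(cv2.resize(c.img[v0:v0+60,u0:u0+60],(400,400),interpolation=cv2.INTER_CUBIC))
cv2.imwrite("pics/m8.png",cv2.resize(np.vstack([np.hstack(T[:2]),np.hstack(T[2:])]),(600,600)))
E
```

```text
[0.4805 0.2034 0.1889] 135.77 [ 0.2 -0.9 -0.7] [ 0.06  -0.044 -0.028] 0.08716559583444887 18.75
stripes [(155, 159), (203, 208), (332, 337)]
scene 157 136
side 164 125
wrist 193 126
```

View pics/m8.png

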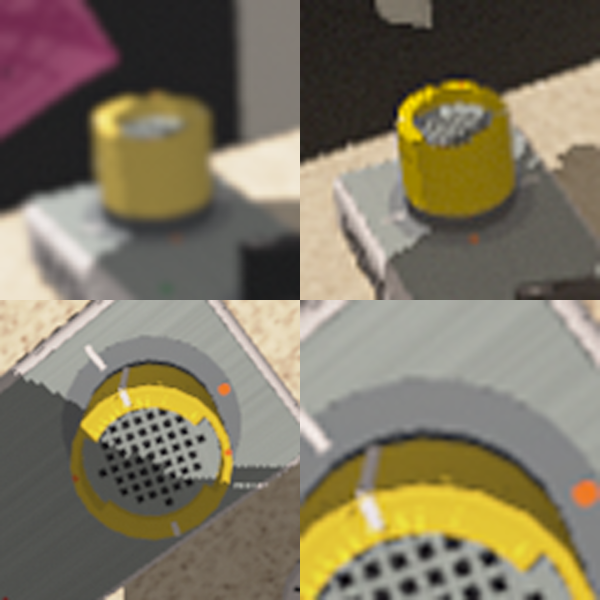

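```bash
python3 - <<'E'
from h import *
for n,u0,v0,fr,pts in(("scene",157,136,4.69,[(152,219),(152,93)]),("side",164,125,4.69,[(457-300,217),(155,83)])):
    c=Cam(n); d=np.array([.48,.2036])-c.o[:2]; d/=np.hypot(*d)
    print(n,"meas bottom",u0+pts[0][0]/fr,v0+pts[0][1]/fr,"top",u0+pts[1][0]/fr,v0+pts[1][1]/fr)
    for z in(.053,.057,.061,.065): 
        f=np.array([.48,.2036])-.03*d; b=np.array([.48,.2036])+.03*d
        print(z,c.px([[*f,z]]).round(1),c.px([[*b,z+.044]]).round(1))
    g=c.img; hs=cv2.cvtColor(g,cv2.COLOR_BGR2HSV); u=int(c.px([[*f,.06]])[0][0]); 
    print([(v,tuple(hs[v,u])) for v in range(150,194)][::2] if n=="scene" else "")
    k=max(cv2.findContours(mask(g,"y")[:220,:230],0,cv2.CHAIN_APPROX_NONE)[0],key=cv2.contourArea); print(cv2.boundingRect(k))
E
```

```text
scene meas bottom 189.409381663113 182.6950959488273 top 189.409381663113 155.82942430703625
0.053 [[190.1 183.5]] [[188.6 157.7]]
0.057 [[190. 182.]] [[188.5 156.3]]
0.061 [[189.9 180.5]] [[188.4 154.8]]
0.065 [[189.8 179. ]] [[188.3 153.3]]
[(150, (np.uint8(120), np.uint8(8), np.uint8(33))), (152, (np.uint8(0), np.uint8(0), np.uint8(32))), (154, (np.uint8(13), np.uint8(44), np.uint8(41))), (156, (np.uint8(20), np.uint8(146), np.uint8(124))), (158, (np.uint8(23), np.uint8(148), np.uint8(148))), (160, (np.uint8(22), np.uint8(93), np.uint8(154))), (162, (np.uint8(33), np.uint8(16), np.uint8(148))), (164, (np.uint8(23), np.uint8(22), np.uint8(141))), (166, (np.uint8(22), np.uint8(127), np.uint8(143))), (168, (np.uint8(23), np.uint8(145), np.uint8(144))), (170, (np.uint8(23), np.uint8(144), np.uint8(143))), (172, (np.uint8(23), np.uint8(145), np.uint8(144))), (174, (np.uint8(23), np.uint8(147), np.uint8(144))), (176, (np.uint8(23), np.uint8(145), np.uint8(144))), (178, (np.uint8(23), np.uint8(145), np.uint8(144))), (180, (np.uint8(23), np.uint8(145), np.uint8(144))), (182, (np.uint8(22), np.uint8(108), np.uint8(102))), (184, (np.uint8(100), np.uint8(13), np.uint8(58))), (186, (np.uint8(105), np.uint8(7), np.uint8(72))), (188, (np.uint8(90), np.uint8(3), np.uint8(88))), (190, (np.uint8(60), np.uint8(5), np.uint8(97))), (192, (np.uint8(60), np.uint8(5), np.uint8(97)))]
(176, 156, 26, 26)
side meas bottom 197.47547974413646 171.26865671641792 top 197.04904051172707 142.69722814498934
0.053 [[197.2 172.3]] [[194.6 144. ]]
0.057 [[197.1 171.1]] [[194.5 142.7]]
0.061 [[196.9 169.8]] [[194.4 141.4]]
0.065 [[196.8 168.5]] [[194.3 140.1]]

(185, 142, 25, 29)
```

Heights check out: the drum's lower edge projects where a seated shoulder should (z=0.057), so the sieve is locked in but forced past its stop. I'll turn it back with a firm grip.

>>> arm_command([
  [[0.9,0,0,3,0],[0.9,0,0,3,0],[0.9,0,0,3,0],[0.9,0,0,3,0],[0.9,0,0,0.2,0],[-0.2,0,0,0,0],[-0.2,0,0,0,0],[-0.2,0,0,0,0],[-0.2,0,0,0,0],[-0.2,0,0,0,0],[-0.2,0,0,0,-0.06],[-0.2,0,0,0,-0.06],[-0.2,0,0,0,-0.06],[-0.2,0,0,0,0]],
], squeeze=30)

```text
clock: 20.45
eef_pos: [0.4812, 0.2031, 0.0679]
orientation: [0.001, 0.291, 0.957, 0.0]
contact_force: [-0.2, -2.3, 6.5]
grip_width: 0.0601
grasp_force: 30.0
```

```bash
python3 yw.py .101
```

```text
[0.4812 0.2031 0.0679] 146.11 [-0.2 -2.3  6.5] [-0.228  0.173 -0.223] 0.06005173017291879 20.45
stripes [(25, 58), (82, 100), (163, 167), (234, 267), (345, 349)]
```

>>> arm_command([
  [[-0.2,0,0,0,-0.06],[-0.2,0,0,0,-0.06],[-0.2,0,0,0,-0.06],[-0.2,0,0,0,0]],
])

```text
clock: 20.9
eef_pos: [0.4822, 0.2035, 0.068]
orientation: [0.002, 0.204, 0.979, 0.001]
contact_force: [1.4, -1.0, 6.3]
grip_width: 0.06
grasp_force: 30.0
```

```bash
python3 yw.py .101
```

```text
[0.4822 0.2035 0.068 ] 156.43 [ 1.4 -1.   6.3] [ 0.017 -0.453  0.028] 0.05997326870922358 20.9
stripes [(0, 0), (35, 68), (92, 111), (173, 177), (244, 277), (356, 359)]
```

>>> arm_command([
  [[-0.2,0,0,0,-0.1],[-0.2,0,0,0,-0.1],[-0.2,0,0,0,-0.1],[-0.2,0,0,0,0]],
])

```text
clock: 21.35
eef_pos: [0.482, 0.2039, 0.0679]
orientation: [0.002, 0.055, 0.998, 0.001]
contact_force: [1.2, 1.5, 7.1]
grip_width: 0.06
grasp_force: 30.0
```

```bash
python3 yw.py .101
```

```text
[0.482  0.2039 0.0679] 173.64 [1.2 1.5 7.1] [ 0.415 -0.248  0.051] 0.05995190889074205 21.35
stripes [(13, 17), (52, 85), (109, 127), (190, 194), (262, 295)]
```

>>> arm_command([
  [[-0.2,0,0,-0.05,0],[-0.2,0,0,0,0],[-0.2,0,0,0,0.08],[-0.2,0,0,0,0.08],[-0.2,0,0,0,0.08],[-0.2,0,0,0,0.08],[-0.2,0,0,0,0.08],[-0.2,0,0,0,0]],
], squeeze=6)

```text
clock: 22.2
eef_pos: [0.4803, 0.2026, 0.0672]
orientation: [-0.0, 0.254, 0.967, -0.001]
contact_force: [-0.1, -3.4, 4.7]
grip_width: 0.0604
grasp_force: 6.0
```

```bash
python3 yw.py .101
```

```text
[0.4803 0.2026 0.0672] 150.63 [-0.1 -3.4  4.7] [-0.572 -0.096  0.043] 0.06035054996310517 22.2
stripes [(31, 63), (87, 108), (171, 175), (238, 270), (353, 358)]
```

>>> arm_command([
  [[-0.2,0,0,0,0.08],[-0.2,0,0,0,0.08],[-0.2,0,0,0,0]],
])

```text
clock: 22.55
eef_pos: [0.4801, 0.2027, 0.0669]
orientation: [-0.001, 0.329, 0.944, -0.001]
contact_force: [-0.8, -5.1, 1.5]
grip_width: 0.061
grasp_force: 6.0
```

```bash
python3 yw.py .101
```

```text
[0.4801 0.2027 0.0669] 141.58 [-0.8 -5.1  1.5] [-0.692  0.005  0.169] 0.06100009380461725 22.55
stripes [(23, 55), (76, 107), (170, 173), (228, 260), (353, 357)]
```

The light grip stops where it should: sieve at about −6.7°, level with the shaker at −6.2°. Red sieve next.

>>> arm_command([
  [[0.9,0,0,0,0],[0.9,0,0,0,0],[0.9,0,0,0,0],[0.9,0,0,-3,0],[0.9,0,0,-3,0],[0.9,0,0,-3,0.129],[0.9,0,0,0,0.129],[0.9,0,0,0,0.129],[0.9,0,0,0,0.129],[0.9,0,0,0,0.129],[0.9,0,0,0,0.129],[0.9,0,0,0,0.126],[0.9,0,0,0,0]],
])

```text
clock: 23.9
eef_pos: [0.4805, 0.2035, 0.1572]
orientation: [-0.0, 0.708, 0.707, 0.0]
contact_force: [0.0, -0.2, 0.8]
grip_width: 0.0872
grasp_force: 0.0
```

```bash
python3 yw.py .101 .4803 .2036; python3 - <<'E'
from h import *
c=Cam("side"); cv2.imwrite("pics/side9.png",c.img); print([(ce.round(),c.at(ce,.03).round(3)) for ce,s in blobs(mask(c.img,"r"),300)])
E
```

```text
[0.4805 0.2035 0.1572] 89.92 [ 0.  -0.2  0.8] [-0.008 -0.011  0.044] 0.0872340472435741 23.9
stripes [(174, 178), (350, 355)]
[(array([324., 222.]), array([[ 0.642, -0.113]]))]
```

>>> arm_command([
  [[0.9,-4,1.6,0,0],[0.9,-4,1.6,0,0],[0.9,-4,1.6,0,0],[0.9,-4,1.7,0,0],[0.9,-4,1.7,0,0],[0.9,-4,1.7,0,0],[0.9,-4,1.7,0.8,0],[0.9,-4,1.7,0.8,0],[0.9,0,0,0.8,0],[0.9,0,0,0,0],[0.9,0,0,0,0]],
])

```text
clock: 25.1
eef_pos: [0.6128, -0.1158, 0.133]
orientation: [-0.001, 0.707, 0.707, -0.0]
contact_force: [-0.9, 0.8, 0.1]
grip_width: 0.0873
grasp_force: 0.0
```

```bash
cat > find.py <<'E'
import sys
from h import *
exec(open("st.py").read().split("\n",1)[1])
c=Cam("wrist"); m=mask(c.img,sys.argv[1]); cv2.imwrite("pics/f.png",c.img)
n,l,S,ce=cv2.connectedComponentsWithStats(cv2.morphologyEx(m,cv2.MORPH_CLOSE,np.ones((5,5))))
p=c.px([[*s["eef_pos"][:2],.054]])[0]; i=min((i for i in range(1,n) if S[i][4]>300),key=lambda i:np.hypot(*(ce[i]-p)))
x,y,r=ell(c,(l==i).astype(np.uint8)*255,.054); tx=rot(s["orientation"])[:2,0]
ctr=np.array([x,y])-.0041*tx; print("centre",ctr.round(4),"r",round(r,4))
rr,H,runs=ring(c,ctr,.054); print("stripes",rr)
E
python3 find.py r
```

```text
[ 0.6128 -0.1158  0.133 ] 90.05 [-0.9  0.8  0.1] [ 0.002 -0.041  0.013] 0.08730337154515877 25.1
centre [ 0.6405 -0.1088] r 0.0333
stripes [(31, 36), (38, 69), (134, 138), (319, 323)]
```

The red sieve has been knocked to about (0.640,−0.109), near the salt. I'll re-hover with the fingers along y and re-measure.

>>> arm_command([
  [[0.9,0.4,1.4,0,0],[0.9,0.3,1.4,0,0],[0.9,0,0,0,-0.143],[0.9,0,0,0,-0.143],[0.9,0,0,0,-0.143],[0.9,0,0,0,-0.143],[0.9,0,0,0,-0.143],[0.9,0,0,0,-0.143],[0.9,0,0,0,-0.143],[0.9,0,0,0,-0.143],[0.9,0,0,0,-0.143],[0.9,0,0,0,-0.143],[0.9,0,0,0,-0.143],[0.9,0,0,0,0],[0.9,0,0,0,0]],
])

```text
clock: 26.65
eef_pos: [0.6414, -0.1088, 0.1339]
orientation: [0.0, 0.0, 1.0, -0.0]
contact_force: [0.2, 0.6, 0.2]
grip_width: 0.0873
grasp_force: 0.0
```

```bash
python3 find.py r; python3 - <<'E'
from h import *
a=cv2.imread("pics/f.png"); cv2.imwrite("pics/fc.png",cv2.resize(a[100:280,150:370],(733,600),interpolation=cv2.INTER_CUBIC))
E
```

```text
[ 0.6414 -0.1088  0.1339] 179.95 [0.2 0.6 0.2] [ 0.114 -0.04  -0.004] 0.08733126297509292 26.65
centre [ 0.6418 -0.1083] r 0.0334
stripes [(135, 141), (186, 191), (196, 196), (201, 201), (210, 211), (222, 222), (227, 227), (230, 230), (317, 321)]
```

View pics/fc.png

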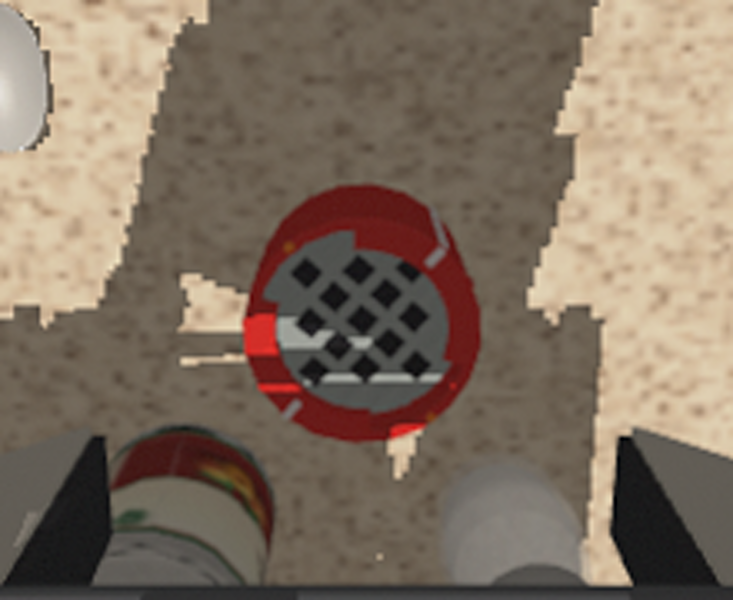

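The red sieve is centred in view, with stripes at (280,177) and (237,223). The tin is at (200,260) and the salt at (306,268), both beyond it on the +x side.

```bash
python3 - <<'E'
from h import *
c=Cam("wrist")
w=c.at([(280.5,177.1),(237.3,222.7),(237,174.1),(279.3,225.1)],.054)
for a,b in((0,1),(2,3)):
    d=w[b]-w[a]; print("mid",(w[a]+w[b])/2,"ang",np.degrees(np.arctan2(d[1],d[0])),np.hypot(*d))
E
```

```text
mid [ 0.64216087 -0.10822239] ang -41.89833921913288 0.05397999423894519
mid [ 0.64201503 -0.10794102] ang 38.00410730099779 0.05714537649877328
```

>>> arm_command([
  [[0.9,-0.07,0,3,0],[0.9,0,0,3,0],[0.9,0,0,3,0],[0.9,0,0,1.5,0],[0.9,0,0,0.3,0],[0.9,0,0,0,0],[-0.2,0,0,0,0],[-0.2,0,0,0,0],[-0.2,0,0,0,0],[-0.2,0,0,0,0],[-0.2,0,0,0,0],[-0.2,0,0,0,0]],
], squeeze=25)

```text
clock: 27.95
eef_pos: [0.6424, -0.1099, 0.026]
orientation: [0.001, -0.001, 1.0, -0.0]
contact_force: [-2.1, 1.4, 5.6]
grip_width: 0.0594
grasp_force: 25.0
```

>>> arm_command([
  [[-0.2,0,0,-2,0],[-0.2,0,0,-4,0],[-0.2,0,0,-4,0],[-0.2,0,0,-4,0],[-0.2,0,0,0,0],[-0.2,1.8,3.4,0,0],[-0.2,1.8,3.4,0,0],[-0.2,1.8,3.4,0,0],[-0.2,1.8,3.4,0,0],[-0.2,1.8,3.4,0,0],[-0.2,1.8,3.4,0,0],[-0.2,1.8,3.4,0,0],[-0.2,0,0,0,0],[-0.2,0,0,0,0]],
])

```text
clock: 29.35
eef_pos: [0.5153, 0.1285, 0.1648]
orientation: [-0.0, -0.002, 1.0, -0.0]
contact_force: [0.7, -0.1, -0.4]
grip_width: 0.0593
grasp_force: 25.0
```

```bash
python3 yw.py .1936; python3 - <<'E'
from h import *
d=Cam("side"); print([(ce.round(),s[4]) for ce,s in blobs(mask(d.img,"y")[:220,:230],50)])
E
```

```text
[0.5153 0.1285 0.1648] -179.82 [ 0.7 -0.1 -0.4] [ 0.124 -0.065 -0.034] 0.05931816055147498 29.35
stripes [(50, 86), (136, 141), (184, 202), (204, 204), (207, 211), (213, 215), (275, 311), (317, 322)]
[(array([129., 115.]), np.int32(57)), (array([197., 158.]), np.int32(496))]
```

>>> arm_command([
  [[-0.2,1.75,3.75,0,0],[-0.2,1.75,3.74,0,0],[-0.2,0,0,0,0.141],[-0.2,0,0,0,0.141],[-0.2,0,0,0,0.141],[-0.2,0,0,0,0.141],[-0.2,0,0,0,0.141],[-0.2,0,0,0,0.141],[-0.2,0,0,0,0.141],[-0.2,0,0,0,0.141],[-0.2,0,0,2,0],[-0.2,0,0,1.2,0],[-0.2,0,0,0,0],[-0.2,0,0,0,0]],
])

```text
clock: 30.85
eef_pos: [0.4809, 0.2023, 0.1331]
orientation: [-0.0, 0.534, 0.845, -0.0]
contact_force: [-0.3, -0.5, -0.4]
grip_width: 0.0592
grasp_force: 25.0
```

```bash
python3 yw.py .161
```

```text
[0.4809 0.2023 0.1331] 115.41 [-0.3 -0.5 -0.4] [ 0.004 -0.097 -0.   ] 0.05921893622509525 30.85
stripes [(0, 20), (72, 76), (121, 152), (154, 170), (172, 172), (174, 177), (210, 247), (251, 256), (344, 359)]
```

>>> arm_command([
  [[-0.2,0.12,0,0,0],[-0.2,0,0,0.2,0],[-0.2,0,0,0.2,0],[-0.2,0,0,0.2,0],[-0.2,0,0,0.2,0],[-0.2,0,0,0.1,0],[-0.2,0,0,0,0]],
])

```text
clock: 31.6
eef_pos: [0.48, 0.2038, 0.124]
orientation: [-0.0, 0.534, 0.845, -0.0]
contact_force: [-0.0, -0.9, 0.1]
grip_width: 0.0592
grasp_force: 25.0
```

Origin is now 3 mm below the rim with no force: it is going in.

>>> arm_command([
  [[-0.2,0,0,0.2,0],[-0.2,0,0,0.2,0],[-0.2,0,0,0.2,0],[-0.2,0,0,0.1,0],[-0.2,0,0,0,0]],
])

```text
clock: 32.1
eef_pos: [0.48, 0.2038, 0.1171]
orientation: [-0.0, 0.534, 0.845, -0.0]
contact_force: [-0.3, -1.6, -1.3]
grip_width: 0.0593
grasp_force: 25.0
```

>>> arm_command([
  [[-0.2,0,0,0.1,0],[-0.2,0,0,0.1,0],[-0.2,0,0,0.1,0],[-0.2,0,0,0,0]],
])

```text
clock: 32.5
eef_pos: [0.4802, 0.2038, 0.1168]
orientation: [0.001, 0.534, 0.846, 0.0]
contact_force: [-7.2, -4.6, 21.4]
grip_width: 0.0593
grasp_force: 25.0
```

>>> arm_command([
  [[-0.2,0,0,-0.2,0],[-0.2,0,0,0,0],[-0.2,0,0,0,0.07],[-0.2,0,0,0,0.13],[-0.2,0,0,0,0.13],[-0.2,0,0,0,0.13],[-0.2,0,0,0,0.13],[-0.2,0,0,0,0.13],[-0.2,0,0,0,0.13],[-0.2,0,0,0,0.13],[-0.2,0,0,0,0.13],[-0.2,0,0,0,0.1],[-0.2,0,0,0,0.1],[-0.2,0,0,0,0.08],[-0.2,0,0,0,0.05],[-0.2,0,0,0,0]],
], squeeze=7)

```text
clock: 34.1
eef_pos: [0.4808, 0.2037, 0.1166]
orientation: [0.0, 0.959, 0.283, 0.001]
contact_force: [0.6, -2.4, 6.0]
grip_width: 0.0597
grasp_force: 7.0
```

```bash
python3 yw.py .145
```

```text
[0.4808 0.2037 0.1166] 32.92 [ 0.6 -2.4  6. ] [-0.582  0.077  0.089] 0.059665967935238755 34.1
stripes [(89, 89), (96, 96), (98, 98), (128, 165), (173, 177), (261, 297), (351, 355)]
```

>>> arm_command([
  [[-0.2,0,0,0,0.05],[-0.2,0,0,0,0.05],[-0.2,0,0,0,0]],
])

```text
clock: 34.45
eef_pos: [0.4813, 0.2039, 0.1166]
orientation: [0.0, 0.972, 0.236, 0.001]
contact_force: [3.2, -1.7, 2.7]
grip_width: 0.0603
grasp_force: 7.0
```

```bash
python3 yw.py .145
```

```text
[0.4813 0.2039 0.1166] 27.24 [ 3.2 -1.7  2.7] [-0.317 -0.372  0.317] 0.06026135640416577 34.45
stripes [(123, 159), (255, 291), (349, 352)]
```

>>> arm_command([
  [[0.9,0,0,0,0],[0.9,0,0,0,0],[0.9,0,0,0,0],[0.9,0,0,-2,0],[0.9,0,0,-3,0],[0.9,0,0,-2,0],[0.9,0,0,0,-0.14],[0.9,0,0,0,-0.14],[0.9,0,0,0,-0.14],[0.9,0,0,0,-0.14],[0.9,0,0,0,-0.14],[0.9,0,0,0,-0.14],[0.9,0,0,0,-0.14],[0.9,0,0,0,-0.14],[0.9,0,0,0,0],[0.9,0,0,0,0]],
])

```text
clock: 36.1
eef_pos: [0.4799, 0.2039, 0.186]
orientation: [-0.0, 0.7, 0.714, -0.0]
contact_force: [0.2, 0.3, -0.1]
grip_width: 0.0875
grasp_force: 0.0
```

```bash
python3 yw.py .145 .4803 .2036; python3 yw.py .145 .4803 .2046|tail -1
```

```text
[0.4799 0.2039 0.186 ] 91.17 [ 0.2  0.3 -0.1] [ 0.034 -0.009  0.021] 0.08745493777093899 36.1
stripes [(175, 179), (351, 355)]
stripes [(177, 182), (348, 353)]
```

>>> arm_command([
  [[0.9,0,0,0,-0.14],[0.9,0,0,0,-0.14],[0.9,0,0,0,-0.14],[0.9,0,0,0,-0.14],[0.9,0,0,0,-0.14],[0.9,0,0,0,-0.14],[0.9,0,0,0,-0.14],[0.9,0,0,0,-0.14],[0.9,0,0,0,-0.14],[0.9,0,0,0,-0.14],[0.9,0,0,0,-0.14],[0.9,-3.5,-0.2,0,0],[0.9,-3.5,-0.2,0,0],[0.9,-3.5,-0.3,0,0],[0.9,-3.5,-0.2,0,0],[0.9,0,0,2.5,0],[0.9,0,0,2.4,0],[0.9,0,0,0,0],[0.9,0,0,0,0]],
])

```text
clock: 38.1
eef_pos: [0.62, 0.1939, 0.1374]
orientation: [-0.0, 0.004, 1.0, -0.0]
contact_force: [0.0, 0.4, 0.5]
grip_width: 0.0874
grasp_force: 0.0
```

```bash
python3 st.py; python3 - <<'E'
from h import *
s=manip.sense()["eef_pos"]; c=Cam("wrist"); cv2.imwrite("pics/cap.png",c.img)
hs=cv2.cvtColor(c.img,cv2.COLOR_BGR2HSV); u,v=c.px([[s[0],s[1],.02]])[0].astype(int); print(u,v)
u0,v0=u-70,v-70; cv2.imwrite("pics/capc.png",cv2.resize(c.img[v0:v0+140,u0:u0+140],(600,600),interpolation=cv2.INTER_CUBIC)); print(u0,v0)
E
```

```text
[0.62   0.1939 0.1374] 179.56 [0.  0.4 0.5] [ 0.123  0.007 -0.002] 0.0873514313012955 38.1
257 186
187 116
```

View pics/capc.png

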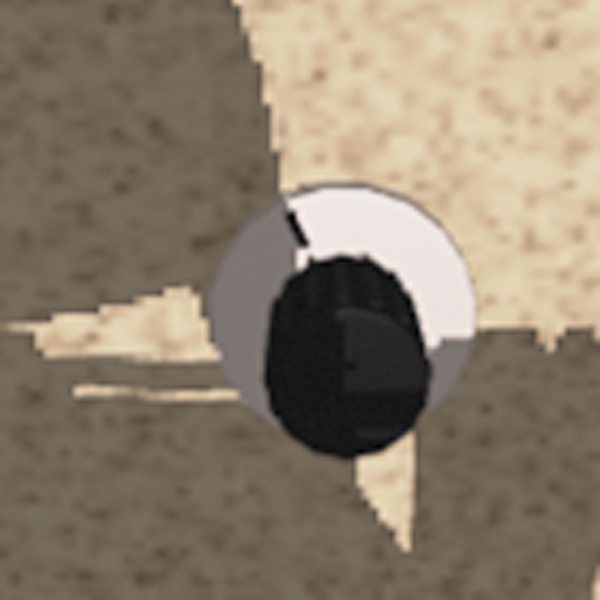

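The cap is upright: disc centred near crop (343,313), one black mark at (297,228), and its knob on top at (348,377).

```bash
python3 - <<'E'
from h import *
c=Cam("wrist"); f=lambda x,y:(187+x/4.286,116+y/4.286)
d=c.at([f(210,313),f(477,313),f(343.5,183)],.02); print("disc LR mid",(d[0]+d[1])/2,"R",np.hypot(*(d[1]-d[0]))/2,"top->",d[2]+[.03,0])
k=c.at([f(264,377),f(432,377),f(348,457)],.062); print("knob",(k[0]+k[1])/2,np.hypot(*(k[1]-k[0]))/2,k[2]-[.016,0])
ctr=np.array([d[2][0]+.03,(d[0][1]+d[1][1])/2])
for m in((290,212),(297,228),(305,245)):
    w=c.at([f(*m)],.02)[0]-ctr; print(np.degrees(np.arctan2(w[1],w[0])),np.hypot(*w))
E
```

```text
disc LR mid [0.62343499 0.20342917] R 0.029808256526436396 top-> [0.62399017 0.2034081 ]
knob [0.62334784 0.20310251] 0.01617312065157421 [0.62405701 0.20313635]
-153.76848820477613 0.026409313907494725
-153.13589288931712 0.02253533632894758
-152.50262165076586 0.018331977910627024
```

>>> arm_command([
  [[0.5,-0.38,0.87,2,0],[0.5,0,0,3,0],[0.5,0,0,3,0],[0.5,0,0,2.5,0],[0.5,0,0,0.7,0],[0.5,0,0,0.1,0],[-0.6,0,0,0,0],[-0.6,0,0,0,0],[-0.6,0,0,0,0],[-0.6,0,0,0,0],[-0.6,0,0,0,0],[-0.6,0,0,0,0]],
], squeeze=5)

```text
clock: 39.4
eef_pos: [0.6241, 0.2026, 0.0246]
orientation: [0.0, 0.003, 1.0, 0.0]
contact_force: [0.1, -0.1, 1.5]
grip_width: 0.0318
grasp_force: 5.0
```

>>> arm_command([
  [[0.3,0,0,0,0],[0.3,0,0,0,0],[0.3,0,0,0,0.142],[0.3,0,0,0,0.142],[0.3,0,0,0,0.142],[0.3,0,0,0,0.142],[0.3,0,0,0,0.142],[0.3,0,0,0,0.142],[0.3,0,0,0,0.142],[0.3,0,0,0,0.142],[0.3,0,0,0,0.142],[0.3,0,0,0,0.142],[0.3,0,0,0,0.142],[-0.6,0,0,0,0],[-0.6,0,0,0,0],[-0.6,0,0,0,0],[-0.6,0,0,0,0],[-0.6,0,0,0,0]],
], squeeze=25)

```text
clock: 41.2
eef_pos: [0.6239, 0.2026, 0.0242]
orientation: [0.0, 0.706, 0.708, -0.0]
contact_force: [-0.2, -0.4, 0.1]
grip_width: 0.0318
grasp_force: 25.0
```

>>> arm_command([
  [[-0.6,0,0,-3,0],[-0.6,0,0,-4,0],[-0.6,0,0,-4,0],[-0.6,0,0,-4,0],[-0.6,0,0,-2,0],[-0.6,0,0,0,0],[-0.6,0,-3.6,0,0],[-0.6,0.1,-3.6,0,0],[-0.6,0,-3.6,0,0],[-0.6,0,-3.56,0,0],[-0.6,0,0,0,-0.137],[-0.6,0,0,0,-0.137],[-0.6,0,0,0,-0.137],[-0.6,0,0,0,-0.137],[-0.6,0,0,0,-0.137],[-0.6,0,0,0,-0.137],[-0.6,0,0,0,0],[-0.6,0,0,0,0]],
])

```text
clock: 43.0
eef_pos: [0.4798, 0.2031, 0.1931]
orientation: [-0.001, 0.366, 0.93, -0.001]
contact_force: [-0.0, 0.5, -0.6]
grip_width: 0.0312
grasp_force: 25.0
```

```bash
python3 st.py; python3 - <<'E'
from h import *
s=manip.sense()["eef_pos"]; c=Cam("wrist"); cv2.imwrite("pics/cap2.png",c.img)
z=s[2]-.0242+.02
hs=cv2.cvtColor(c.img,cv2.COLOR_BGR2HSV); a=np.arange(0,360.)
for r in(.0235,.0265):
    p=c.px(np.c_[s[0]+r*np.cos(np.radians(a)),s[1]+r*np.sin(np.radians(a)),np.full(360,z)]).astype(np.float32)
    V=cv2.remap(hs,p[:,0].copy(),p[:,1].copy(),cv2.INTER_NEAREST)[:,0,2]
    print(r,"".join(str(V[i:i+3].min()//26) for i in range(0,360,3)))
E
```

```text
[0.4798 0.2031 0.1931] 137.01 [-0.   0.5 -0.6] [ 0.046 -0.054 -0.046] 0.031226665896148902 43.0
0.0235 000111111134444444444430039999999999999999999999999996455555555555554444444444444221111100011100110111122222211100001110
0.0265 011111134444444444444440099999999999999999999999999999964555555555555544444444444444211111100011122233333333333322211111
```

>>> arm_command([
  [[-0.6,0,0.05,1.5,0],[-0.6,0,0,0.7,0],[-0.6,0,0,0,0],[-0.6,0,0,0.2,0],[-0.6,0,0,0.2,0],[-0.6,0,0,0.2,0],[-0.6,0,0,0.2,0],[-0.6,0,0,0,0]],
])

```text
clock: 43.85
eef_pos: [0.4806, 0.2036, 0.164]
orientation: [-0.0, 0.365, 0.931, -0.0]
contact_force: [-0.2, 0.1, -0.7]
grip_width: 0.0313
grasp_force: 25.0
```

>>> arm_command([
  [[-0.6,0,0,0.2,0],[-0.6,0,0,0.2,0],[-0.6,0,0,0.2,0],[-0.6,0,0,0,0]],
])

```text
clock: 44.25
eef_pos: [0.4808, 0.2037, 0.1591]
orientation: [0.0, 0.365, 0.931, 0.0]
contact_force: [-2.0, -1.1, 7.2]
grip_width: 0.0311
grasp_force: 25.0
```

>>> arm_command([
  [[-0.6,0,0,-0.05,0],[-0.6,0,0,0,0],[-0.6,0,0,0,0.08],[-0.6,0,0,0,0.13],[-0.6,0,0,0,0.13],[-0.6,0,0,0,0.13],[-0.6,0,0,0,0.13],[-0.6,0,0,0,0.13],[-0.6,0,0,0,0.13],[-0.6,0,0,0,0.13],[-0.6,0,0,0,0.13],[-0.6,0,0,0,0.1],[-0.6,0,0,0,0.1],[-0.6,0,0,0,0.06],[-0.6,0,0,0,0.06],[-0.6,0,0,0,0]],
], squeeze=10)

```text
clock: 45.85
eef_pos: [0.4814, 0.2038, 0.1591]
orientation: [0.0, 0.888, 0.459, 0.001]
contact_force: [0.6, 0.8, 3.5]
grip_width: 0.0323
grasp_force: 10.0
```

```bash
python3 st.py; cat > cm.py <<'E'
import sys
from h import *
s=manip.sense()["eef_pos"]; c=Cam("wrist"); cv2.imwrite("pics/cap3.png",c.img)
ctr=s[:2] if len(sys.argv)<3 else [float(v) for v in sys.argv[1:3]]
hs=cv2.cvtColor(c.img,cv2.COLOR_BGR2HSV); a=np.arange(0,360.)
for r in(.0225,.0245,.0265):
    p=c.px(np.c_[ctr[0]+r*np.cos(np.radians(a)),ctr[1]+r*np.sin(np.radians(a)),np.full(360,.155)]).astype(np.float32)
    V=cv2.remap(hs,p[:,0].copy(),p[:,1].copy(),cv2.INTER_NEAREST)[:,0,2]
    print(r,"".join(str(V[i:i+3].min()//26) for i in range(0,360,3)))
E
python3 cm.py
```

```text
[0.4814 0.2038 0.1591] 54.69 [0.6 0.8 3.5] [-0.065 -0.027  0.093] 0.03234320127985996 45.85
0.0225 555555555555555555555555555555555555555544444444433311111111111000001011001111111100010000011001111111134444444444440035
0.0245 555555555555555555555555555555555555555554444444444444111111100000010011122222222222111011010011111124444444444444450015
0.0265 555555555555555555555555555555555555555555444444444444441111110010011222222222222222222110000111112444444444444444553345
```

>>> arm_command([
  [[-0.6,0,0,0,0.06],[-0.6,0,0,0,0.06],[-0.6,0,0,0,0]],
])

```text
clock: 46.2
eef_pos: [0.4813, 0.2038, 0.159]
orientation: [0.0, 0.914, 0.406, 0.001]
contact_force: [1.6, 0.0, 2.9]
grip_width: 0.0316
grasp_force: 10.0
```

```bash
python3 st.py; python3 cm.py
```

```text
[0.4813 0.2038 0.159 ] 47.89 [1.6 0.  2.9] [ 0.013 -0.219  0.115] 0.03163590494597137 46.2
0.0225 555555555555555555555555555555555555554444444443321111111111000011101001111111101111011100001111111123444444444444540035
0.0245 555555555555555555555555555555555555555444444444444411111111100100111112222222222211101110011111112444444444444445550035
0.0265 555555555555555555555555555555555555555554444444444443111111001101122222222222222222211100011111244444444444444555554345
```

>>> arm_command([
  [[0.5,0,0,0,0],[0.5,0,0,0,0],[0.5,0,0,0,0],[0.5,0,0,-2,0],[0.5,0,0,-3,0],[0.5,0,0,-3,0],[0.5,0,0,0,0],[0.5,0,0,0,0]],
])

```text
clock: 47.05
eef_pos: [0.4806, 0.2037, 0.2387]
orientation: [0.0, 0.914, 0.406, 0.0]
contact_force: [0.0, -0.1, -0.8]
grip_width: 0.0688
grasp_force: 0.0
```

```bash
python3 st.py; python3 cm.py .4803 .2036
python3 - <<'E'
from h import *
T=[]
for n in("scene","side"):
    c=Cam(n); cv2.imwrite(f"pics/{n}10.png",c.img); u,v=c.px([[.48,.2,.11]])[0].astype(int); T.append(cv2.resize(c.img[v-35:v+35,u-35:u+35],(300,300),interpolation=cv2.INTER_CUBIC))
c=Cam("wrist"); cv2.imwrite("pics/wrist10.png",c.img); print(c.px([[.48,.2036,.135]]))
cv2.imwrite("pics/t10.png",np.hstack(T))
E
```

```text
[0.4806 0.2037 0.2387] 47.85 [ 0.  -0.1 -0.8] [-0.013  0.069  0.011] 0.06880128631641137 47.05
0.0225 444444444444444444444444444444444444444444444444444444443100000000000000000000000000000000000013344444444444444444444102
0.0245 444444444444444444444444444444444444444444444444444444444410000000000000000000000000000000000344444444444444444444444001
0.0265 444444444444444444444444444444444444444444444444444444444420200000000000000000000000000000007544444444444444444444444213
[[258.94032579 190.94975409]]
```

The cap stopped as well: the tool turned a further 7° while the mark stayed put. Next I check the stack and look at the dial.

>>> arm_command([
  [[0.2,0,0,0,-0.137],[0.2,0,0,0,-0.137],[0.2,0,0,0,-0.137],[0.2,0,0,0,-0.137],[0.2,0,0,0,-0.137],[0.2,0,0,0,-0.137],[0.2,0,0,0,-0.137],[0.2,0,0,0,-0.137],[0.2,0,0,0,-0.137],[0.2,0,0,0,-0.137],[0.2,0,0,0,-0.137],[0.2,0,0,0,-0.137],[0.2,0,0,0,-0.137],[0.2,0,0,0,-0.137],[0.2,0,0,0,-0.127],[0.2,0,0,0,0]],
])

```text
clock: 48.85
eef_pos: [0.4803, 0.2036, 0.2378]
orientation: [-0.001, 0.13, 0.992, -0.0]
contact_force: [-0.2, 0.4, 0.2]
grip_width: 0.0553
grasp_force: 0.0
```

>>> arm_command([
  [[0.2,-0.53,-3.46,0,0],[0.2,-0.53,-3.46,0,0],[0.2,-0.53,-3.46,0,0],[0.2,-0.53,-3.46,0,0],[0.2,0,0,0,0],[0.2,0,0,3,0],[0.2,0,0,3.5,0],[0.2,0,0,0,0],[0.2,0,0,0,0]],
])

```text
clock: 49.75
eef_pos: [0.4653, 0.0649, 0.1739]
orientation: [-0.001, 0.131, 0.991, 0.0]
contact_force: [0.7, -0.5, -0.4]
grip_width: 0.0551
grasp_force: 0.0
```

```bash
python3 st.py; python3 - <<'E'
from h import *
T=[]
for n in("scene","side"):
    c=Cam(n); cv2.imwrite(f"pics/{n}11.png",c.img); u,v=c.px([[.48,.2,.11]])[0].astype(int); T.append(cv2.resize(c.img[v-32:v+32,u-32:u+32],(300,300),interpolation=cv2.INTER_CUBIC))
c=Cam("wrist"); cv2.imwrite("pics/wrist11.png",c.img); u,v=c.px([[.4652,.0644,.07]])[0].astype(int); print(u-50,v-50)
T.append(cv2.resize(c.img[v-50:v+50,u-50:u+50],(500,500),interpolation=cv2.INTER_CUBIC))
L=cv2.resize(np.vstack(T[:2]),(250,500)); cv2.imwrite("pics/t11.png",np.hstack([L,T[2]]))
E
```

```text
[0.4653 0.0649 0.1739] 164.93 [ 0.7 -0.5 -0.4] [ 0.135 -0.103  0.005] 0.05509713358400296 49.75
206 139
```

View pics/t11.png

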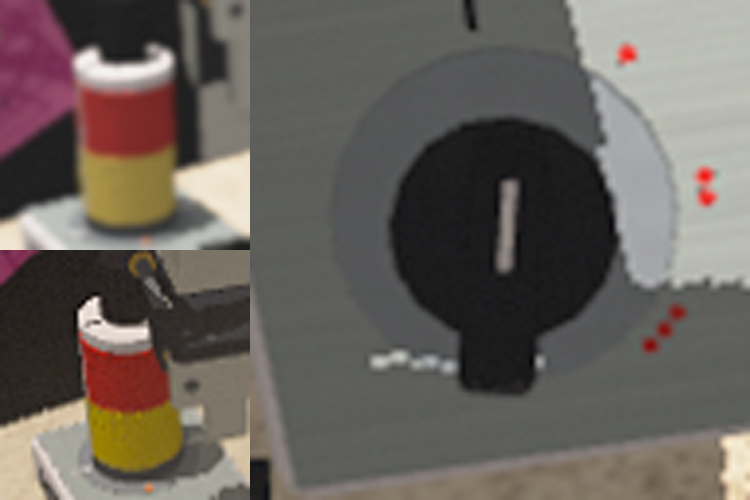

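The tower stands closed: yellow, red, white cap. The dial pointer runs from about px (257,193) to (258,175), towards the black tick at (250,141); the two-dot group is at (297,176).

```bash
python3 - <<'E'
from h import *
c=Cam("wrist"); f=lambda x,y:(206+(x-250)/5,139+y/5)
w=c.at([f(505,270),f(510,182)],.089); d=w[1]-w[0]; a=np.degrees(np.arctan2(d[1],d[0])); print(w,a,"dial deg",173.8-a)
ctr=np.array([.4652,.0644])
for n,p,z in(("tick",(468,12),.046),("1",(627,54),.046),("2",(706,187),.046),("3",(664,329),.046)):
    q=c.at([f(*p)],z)[0]-ctr; print(n,np.degrees(np.arctan2(q[1],q[0])).round(1),np.hypot(*q).round(4))
b=c.at([f(497,392)],.065)[0]-ctr; print("bar tail",np.degrees(np.arctan2(b[1],b[0])),np.hypot(*b))
E
```

```text
[[0.46283774 0.065388  ]
 [0.44814551 0.07022239]] 161.7865012261684 dial deg 12.0134987738316
tick 174.5 0.0405
1 128.5 0.0397
2 83.1 0.0401
3 38.4 0.0403
bar tail -17.554278156501013 0.029872036711478565
```

>>> arm_command([
  [[0.2,0,0,2,0.05],[0.2,0,0,3,0],[0.2,0,0,3,0],[0.2,0,0,2,0],[0.2,0,0,0.9,0],[0.2,0,0,0,0],[-1,0,0,0,0],[-1,0,0,0,0],[-1,0,0,0,0],[-1,0,0,0,0],[-1,0,0,0,0],[-1,0,0,0,0]],
], squeeze=20)

```text
clock: 51.15
eef_pos: [0.4653, 0.0636, 0.065]
orientation: [0.0, 0.155, 0.988, -0.001]
contact_force: [-2.0, -1.6, 2.1]
grip_width: 0.014
grasp_force: 20.0
```

```bash
python3 st.py
```

```text
[0.4653 0.0636 0.065 ] 162.19 [-2.  -1.6  2.1] [-0.02   0.117 -0.061] 0.014000648887579913 51.15
```

>>> arm_command([
  [[-1,0,0,0,0.132],[-1,0,0,0,0.14],[-1,0,0,0,0.14],[-1,0,0,0,0.14],[-1,0,0,0,0.14],[-1,0,0,0,0.14],[-1,0,0,0,0.14],[-1,0,0,0,0.14],[-1,0,0,0,0.14],[-1,0,0,0,0.12],[-1,0,0,0,0],[-1,0,0,0,0]],
])

```text
clock: 52.35
eef_pos: [0.4652, 0.0636, 0.065]
orientation: [0.0, 0.746, 0.666, -0.001]
contact_force: [-1.7, -5.4, 2.7]
grip_width: 0.0137
grasp_force: 20.0
```

```bash
python3 st.py
```

```text
[0.4652 0.0636 0.065 ] 83.54 [-1.7 -5.4  2.7] [-0.985  0.263 -0.083] 0.013668392708275568 52.35
```

Release, rise, and check the pointer by numbers.

>>> arm_command([
  [[0.2,0,0,0,0],[0.2,0,0,0,0],[0.2,0,0,0,0],[0.2,0,0,-3,0],[0.2,0,0,-4,0],[0.2,0,0,-4,0],[0.2,0,0,-4,0],[0.2,0,0,-4,0],[0.2,0,0,0,0],[0.2,0,0,0,0],[0.2,0,0,0,0]],
])

```text
clock: 53.45
eef_pos: [0.4645, 0.0646, 0.2534]
orientation: [-0.001, 0.746, 0.666, -0.001]
contact_force: [-0.5, 0.0, -0.2]
grip_width: 0.0551
grasp_force: 0.0
```

```bash
python3 st.py; python3 - <<'E'
from h import *
c=Cam("wrist"); cv2.imwrite("pics/w12.png",c.img); ctr=np.array([.4652,.0640])
hs=cv2.cvtColor(c.img,cv2.COLOR_BGR2HSV)
# pointer: bright low-sat pixels within 20 mm of dial axis on the top plane
g=np.array([(x,y) for x in np.arange(-.019,.0191,.0005) for y in np.arange(-.019,.0191,.0005) if np.hypot(x,y)<.019])
p=c.px(np.c_[g+ctr,np.full(len(g),.089)]).astype(np.float32); V=cv2.remap(hs,p[:,0].copy(),p[:,1].copy(),cv2.INTER_NEAREST)[:,0,2]
print(V.min(),np.median(V),V.max()); q=g[V>100]; print(len(q),q.min(0),q.max(0))
if len(q): l=cv2.fitLine(q.astype(np.float32),cv2.DIST_L2,0,1e-4,1e-4).ravel(); print(np.degrees(np.arctan2(l[1],l[0])),l[2:])
m=mask(c.img,"r")
for ce,s in blobs(m,3):
    w=c.at(ce,.046)[0]-ctr
    if np.hypot(*w)<.05: print("dot",np.degrees(np.arctan2(w[1],w[0])).round(1),np.hypot(*w).round(4))
# stripes on the drums, side view: low-saturation pixels inside the drum colours
c=Cam("side"); h=cv2.cvtColor(c.img,cv2.COLOR_BGR2HSV); 
for n,z in(("cap",.150),("red",.125),("yel",.08)):
    a=np.radians(np.arange(180,360,2.)); p=c.px(np.c_[.4803+.03*np.cos(a),.2036+.03*np.sin(a),np.full(90,z)]).astype(np.float32)
    q=cv2.remap(h,p[:,0].copy(),p[:,1].copy(),cv2.INTER_NEAREST)[:,0]; print(n,q[:,1][::2])
E
```

```text
[0.4645 0.0646 0.2534] 83.53 [-0.5  0.  -0.2] [-0.008  0.051  0.037] 0.05512797206207273 53.45
20 27.0 148
146 [-0.0015  0.003 ] [0.003 0.018]
81.02573 [0.00089726 0.00995548]
dot 87.7 0.0397
dot 81.7 0.0399
dot 45.8 0.0397
dot 129.4 0.0402
dot 38.7 0.0395
dot 33.3 0.0397
cap [ 36 120 120 207 207  49  86  86  44  22  43  43  30  35  29  33  34  34
  31  31  33  28  27  25  30  30  31  33  33  31  31  26  29  29  30  30
  23  23  21  21  22  22  22  28  33]
red [ 38 103 103 192 192 205 207 214 198 189 189 193 198 196 198 189 191 191
 200 186 188 193 185 184 184 191 183 183 185 189 180 189 185 191 191 180
 180 183 183 183 174 174 187 187 199]
yel [ 19  58 162 162 255 255 255 232 232 242 240 222 226 226 230 234 218 229
 207 207 207 203 209 213 213 206 210 210 203 199 199 220 212 207 207 148
 148 152 152 159 159 155 208 208 202]
```

The pointer sits on the two-dot group (about 84° against the dots at 84.7°). One last numeric check of the stripes on the drums, looking from the tower's −x side.

>>> arm_command([
  [[0.2,3.3,-0.74,0,0],[0.2,3.3,-0.74,0,0],[0.2,3.3,-0.74,0,0],[0.2,3.3,-0.74,0,0],[0.2,0,0,0,-0.143],[0.2,0,0,0,-0.143],[0.2,0,0,0,-0.143],[0.2,0,0,0,-0.143],[0.2,0,0,0,-0.143],[0.2,0,0,0,-0.143],[0.2,0,0,0,-0.143],[0.2,0,0,0,-0.143],[0.2,0,0,0,-0.143],[0.2,0,0,0,-0.143],[0.2,0,0,0,-0.143],[0.2,0,0,0,0],[0.2,0,0,0,0]],
])

```text
clock: 55.25
eef_pos: [0.4506, 0.1989, 0.254]
orientation: [-0.001, 0.057, 0.998, -0.0]
contact_force: [0.5, 0.7, -0.3]
grip_width: 0.0549
grasp_force: 0.0
```

```bash
python3 st.py; python3 - <<'E'
from h import *
c=Cam("wrist"); cv2.imwrite("pics/w13.png",c.img); h=cv2.cvtColor(c.img,cv2.COLOR_BGR2HSV); A=np.arange(130,220,2.); a=np.radians(A)
print("ang",A[::5])
for z in(.150,.135,.127,.120,.110,.095,.085,.075,.065):
    p=c.px(np.c_[.4803+.03*np.cos(a),.2036+.03*np.sin(a),np.full(len(a),z)]).astype(np.float32)
    q=cv2.remap(h,p[:,0].copy(),p[:,1].copy(),cv2.INTER_NEAREST)[:,0]; print(z,p[20].round(),"min S at",A[q[:,1]<np.median(q[:,1])-50] if z<.145 else "","S"," ".join(f"{v}" for v in q[::1,1]) if z in(.12,.085) else "")
E
python3 cm.py .4803 .2036
```

```text
[0.4506 0.1989 0.254 ] 173.43 [ 0.5  0.7 -0.3] [ 0.13  -0.08   0.028] 0.05494917715156922 55.25
ang [130. 140. 150. 160. 170. 180. 190. 200. 210.]
0.15 [268. 190.] min S at  S 
0.135 [268. 186.] min S at [174. 176. 178.] S 
0.127 [268. 183.] min S at [174. 176. 178.] S 
0.12 [267. 181.] min S at [172. 174. 176. 178.] S 200 200 201 196 200 199 195 201 202 200 202 198 198 200 197 197 208 200 198 200 208 117 39 31 99 213 196 201 197 197 199 197 197 200 194 188 195 202 193 188 189 195 197 195 195
0.11 [267. 179.] min S at [172. 174. 176. 178.] S 
0.095 [267. 175.] min S at [174. 176. 178.] S 
0.085 [266. 173.] min S at [174. 176. 178.] S 192 196 194 193 192 195 193 193 190 191 191 188 192 197 191 193 193 193 197 196 179 179 66 15 66 205 192 196 194 191 193 197 195 191 195 190 191 194 193 193 191 188 186 189 189
0.075 [266. 171.] min S at [172. 174. 176. 178.] S 
0.065 [266. 169.] min S at [172. 174. 176.] S 
0.0225 000000011111111012455455555555555555555555555544499999999800999764555555555555554444555555545555554430001110010000001001
0.0245 101000001001110335454445555555555555555555555554699999999900899845555555555555554874455554444555544544200011001001000000
0.0265 001110000111002455555555445555555555555555555554499999999955899844555555555555544486455555554445455555410011000001000000
```

The red and yellow stripes (both about 175°) and the cap mark (about 174°) line up with the shaker (174°). Handing in.

```bash
python3 -c "
from rig import manip
print(manip.job_done())"
```

```text
the job is handed in; nothing more can be done
None
```

The job is handed in at about 55 s: yellow, red and cap are locked on with their stripes aligned within about 2° (there was no blue sieve), and then the dial was turned to the two dots; the first turn of the yellow pushed it about 18° past its stop, so I turned it back and re-seated it against the stop with a light grip.

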